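# Drift a microscope stage carrier into line and fit its bolt

### The arm

A 6-joint arm with a two-finger parallel gripper is mounted at the origin on the work surface. World frame = base frame: x ahead of the robot, y to its left, z up, the work surface at z = 0. Lengths are in m, angles in rad, forces in N, time in s.
With the tool pointing down it reaches from about 0.4 to 0.825 m from the base axis. Payload 7 kg.
Tool frame: the origin (TCP) lies midway between the tips of the shut fingers; the grasp point (between the pads) lies 19 mm behind it; y points along the fingers, x is the direction in which the jaws open and shut, and the axes are right-handed (so a half turn about y gives the same grasp; the last joint's range is limited). The gripper opens to 88 mm and grips with 3 to 60 N. Pads are 19 mm wide; open, the fingers measure 130 mm over their backs; the gripper's body (78 mm by 193 mm) begins 47 mm behind the grasp point.
Start: joints at [-1.061, 0.359, 0.012, 0, -1.224, -0.288], TCP at [0.148, -0.658, 0.227] pointing down, gripper open.
Joint ranges: [-3.07, 3.07], [-1.43, 2.12], [-1.02, 1.25], [-3.03, 1.67], [-3.05, -0], [-3.03, 3.03]. Speed limits (rad/s): [2.39, 2.39, 3.01, 3.14, 3.14, 3.14].

### API

Orientations are given as a unit quaternion [w, x, y, z].
In Python, from station import monitor, snapshot, get_calibration, ticket gives the robot as it stands.
- The arm moves only by the tool arm_command, never from a script. Its argument "targets" is a list of rows, each an object of numbers: "ax", "ay", "az": the turn, a rotation vector about the world's x, y, z each as a share of 5 degrees, from -1 to 1; "x", "y", "z": the shift along the world's x, y, z each as a share of 25 mm, from -1 to 1; "jaw": the opening, from 0 (shut) to 1 (fully open). In form: [{"ax": .., "ay": .., "az": .., "x": .., "y": .., "z": .., "jaw": ..}, ...]. A call has 1 to 20 rows; each row shifts and turns the pose as measured when the row begins; what a row does not reach is not made up. A row lasts 1/8 s, in which the tool goes at most 62.5 mm and 10.7 degrees, less where a joint would pass 70% of its speed; a pose out of reach is approached as far as the arm can. A call with a number of a shift or a turn outside -1 to 1 is refused whole. A call with a gripper value outside its range is refused whole. The fingers move at their own pace and stop on an object; the grip force is fixed at half the most. Time passes only in rows, so rows that do not move let the fingers close. It gives the time, the measured TCP pose, the force and the opening at its end, in the units of the state.
- monitor.get_state(): the state, without advancing time (a new reading comes with each control period).
- snapshot(name): name is "scene" or "top" or "wrist"; returns the picture (420x560x3 uint8, blue, green, red); there is no depth.
- get_calibration(name): a dict with "vertical_fov" (degrees; the focal length in pixels is half the picture's height over the tangent of half this angle, whatever the lens; pixels are square), "cx", "cy" (the principal point, pixels), "R" (3x3) and "t" (3): a world point X has camera coordinates R X + t. Camera axes: x right, y down, z forward; pixel columns grow to the right and rows downward; lengths in m; the calibration is good to about 2 mm. A picture is of the moment at which its call begins: read the wrist's pose just before it. get_calibration takes no time and is no camera call; for the wrist camera it gives the pose at the moment of the call.
- ticket.finish_job(): hands the job in, once; it reports no verdict.
The state is a dict: "t": time; "joint_pos": joint angles; "joint_velocities": joint speeds; "effort": joint torques, N m; "tcp_pos": TCP position; "tool_rot": TCP orientation; "wrist_force": force on the tool from outside, world axes, zero at the start; "ft_torque": the same for the moment, N m; "gripper_width": opening from 0.0 (shut) to 1.0 (fully open).
Only numpy, scipy, OpenCV 4.12 (cv2) and the standard library are available. Lean on these libraries where they do the work, as an engineer would, in place of code of your own. Each camera call takes 0.05 s, during which the arm holds its last target.

### The job

On the half-built microscope stand the sliding carrier hidden under the stage plate has been left out of line, so the holes do not match. Take the tapered drift pin from the rack, feel with its nose through the larger hole of the plate for the carrier's hole, draw the carrier into line and push the pin down until its collar sits on the plate; leave it there, then drop the bolt fully home through the smaller hole. Press only gently (light hand pushes, never as much as 35 N), and leave the other things on the bench where they are.

Things in the scene. Friction and masses are not known exactly. Their poses are not given: they have to be found in the camera images.
- stand: Half-built microscope stand, cream, fixed; 150 mm deep (x), 190 wide over its knobs (y). On top a flat grey stage plate, 108 x 150 x 5 mm, its top 60 mm above the bench; beyond the plate's +x side a stub of the limb, 92 mm high, at x = 54 to 90, y = -28 to 28 mm. Origin at the middle of the underside, z up; the plate's holes lie on its y axis at +35 and -35 mm.
- carrier_seat (a point): Where the carrier's top belongs, 54 mm above the bench, 1 mm under the plate; axes as the stand's. The carrier is steel, 8 mm thick, with an 18 mm and a 13 mm hole for the plate's two. It slides only along y with 3 N friction, no spring, and stays where left. It starts 11.3 to 12.5 mm out of line towards +y or -y: not measured. 34 mm free below it.
- drift_hole (a point): Centre of the larger hole (18 mm diameter, for the drift pin) at the top face of the stage plate, 60 mm above the bench; axes as the stand's.
- bolt_hole (a point): Centre of the smaller hole (12 mm diameter, for the bolt) at the top face of the stage plate, 60 mm above the bench; axes as the stand's.
- drift_pin_grip (a point): Middle of the handle of the steel drift pin, 86 mm long, 120 g, upright in one of the rack's sockets. z points up. From its lower end: nose 4 mm diameter, 12 long (0.5 mm chamfer); cone 18 long; cylinder 17 diameter, 16 long; collar 28 diameter, 4 thick; handle 18 diameter, 36 long. This point is 18 mm above the collar's top and 68 mm above the nose's end.
- drift_pin_shoulder (a point): Centre of the underside of the drift pin's collar, 46 mm above the nose's end; it comes to rest on the plate (or on the rack).
- bolt_grip (a point): Middle of the head of the steel bolt: a smooth (unthreaded) shank 10 mm diameter and 22 mm long with 1.5 mm chamfer, under a tall knurled round head 28 mm diameter and 34 mm high; 110 g; it stands in the rack's other socket. z points up. This point is 17 mm above the head's underside and 39 mm above the shank's end.
- bolt_shoulder (a point): Centre of the underside of the bolt's head, which comes to rest on the plate (or on the rack).
- rack: Grey plastic rack block fixed to the bench, 55 x 130 x 54 mm high, with two sockets 20 mm wide and 50 mm deep at y = +32 and -32 mm of its own frame; drift pin and bolt stand in them, either way round, resting on collar and head. Origin at the middle of its underside.
- objective: Bystander: microscope objective lens standing on the bench, 31 mm diameter, 46 mm high; origin at the middle of its underside.
- oil: Bystander: small amber bottle, 32 mm diameter, 62 mm high; origin at the middle of its underside.
- slide_box: Bystander: black box for slides, 85 x 60 x 32 mm; origin at the middle of its underside.

How it is judged:
On the way, in this order (a step that is already met when the one before it is completed fails the run):
1. the drift pin is home: collar on the plate at the larger hole, carrier drawn into line (z of drift_pin_shoulder in the frame of drift_hole between -0.003 and 0.0025 m and horizontal distance between drift_pin_shoulder and drift_hole below 0.003 m and angle between drift_pin_grip's own z axis and vertical below 0.08 rad), for 0.2 s.
2. the bolt is home: head on the plate at the smaller hole, the drift pin still in place (all of step 1 and z of bolt_shoulder in the frame of bolt_hole between -0.003 and 0.0025 m and horizontal distance between bolt_shoulder and bolt_hole below 0.0035 m and angle between bolt_grip's own z axis and vertical below 0.08 rad), for 0.2 s.
At the end, for the whole second after the job is handed in: Drift pin upright in the larger hole with its collar on the plate (within 2.5 mm above, 3 mm sideways) and bolt upright in the smaller hole with its head on the plate (within 2.5 mm above, 3.5 mm sideways), both at rest and released (all of step 2 and linear speed of each of drift_pin, bolt below 0.02 m/s); the robot touches nothing.
It fails at once if the drift pin is pressed on the carrier or the plate with more than 35 N (contact force between drift_pin and carrier above 35 N or contact force between drift_pin and stand above 35 N).
It fails at once if the bolt is pressed on the carrier or the plate with more than 35 N (contact force between bolt and carrier above 35 N or contact force between bolt and stand above 35 N).
It fails at once if a bystander is moved by more than 20 mm (distance of any of objective, oil, slide_box from where it was at the start of the episode above 0.02 m).
It also fails if it takes over 72 s, if anything falls off the work surface, if the arm or the gripper's body presses on something with over 40 N, if the wrist force passes 120 N, or if a joint passes its speed limit or range.

## Working session

There is one attempt and no reset: what is moved stays moved. The work goes in short steps, Python scripts to look and compute and a tool call to move; the robot and the scene stay as the last step left them, time stands still between calls to the robot, and variables do not carry over. Pictures are saved under pics/ and viewed, and the job is handed in when it is done.

Besides the shell and the picture viewer there is one more tool, called after "Request:" as name(argument=value, ...), one argument or row to a line, values as JSON. arm_command: Moves the arm, as the interface text tells. Its arguments: {"type":"object","properties":{"targets":{"type":"array"}},"required":["targets"]}

```bash
ls; mkdir -p pics; python3 - <<'E'
from station import monitor, snapshot, get_calibration
import cv2
for n in("scene","top","wrist"):
    c=get_calibration(n); cv2.imwrite(f"pics/{n}0.png",snapshot(n)); print(n,c)
print(monitor.get_state())
E
```

```text
pics
scene {'vertical_fov': 55.88295317461856, 'cx': 283.8631449495735, 'cy': 202.1456904690825, 'R': array([[ 0.88957348,  0.45677189, -0.00429666],
       [ 0.30916454, -0.60897594, -0.73045574],
       [-0.33626821,  0.64846568, -0.68294652]]), 't': array([-0.58668478, -0.10697281,  1.02491308])}
top {'vertical_fov': 50.098646826055045, 'cx': 276.843577235414, 'cy': 213.92175890869623, 'R': array([[-0.02680121, -0.99957756,  0.01124265],
       [-0.99605387,  0.02575146, -0.08493257],
       [ 0.08460717, -0.01347458, -0.99632327]]), 't': array([0.09151951, 0.60990699, 0.92867317])}
wrist {'vertical_fov': 64.54368522202071, 'cx': 280.26757968547815, 'cy': 207.96926307236058, 'R': array([[-0.21962827,  0.97558268,  0.00136073],
       [ 0.93565663,  0.21024456,  0.28344998],
       [ 0.27624281,  0.0635268 , -0.95898606]]), 't': array([ 0.67370489, -0.03628644,  0.38995438])}
{'t': 0.15, 'joint_pos': array([-1.06091739e+00,  3.59249136e-01,  1.12420014e-02, -2.16949511e-04,
       -1.22409554e+00, -2.88096112e-01]), 'joint_velocities': array([ 0.00022386, -0.00187931,  0.00278272,  0.00392218,  0.00094684,
        0.00032307]), 'effort': array([ 1.31454010e-03, -5.83274353e+01,  2.93293279e+01,  7.00099692e+00,
        8.84497189e-03, -1.17955165e-04]), 'tcp_pos': array([ 0.14835144, -0.65810947,  0.22581548]), 'tool_rot': array([-0.44201771,  0.44121645,  0.5524855 , -0.55200377]), 'wrist_force': array([-0.10069861,  0.20839465,  0.58348703]), 'ft_torque': array([-0.03979719, -0.06510454, -0.02828108]), 'gripper_width': 1.00010851567735}
```

View pics/scene0.png

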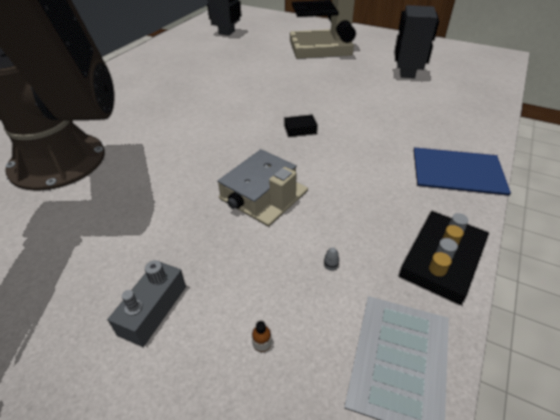

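View pics/top0.png

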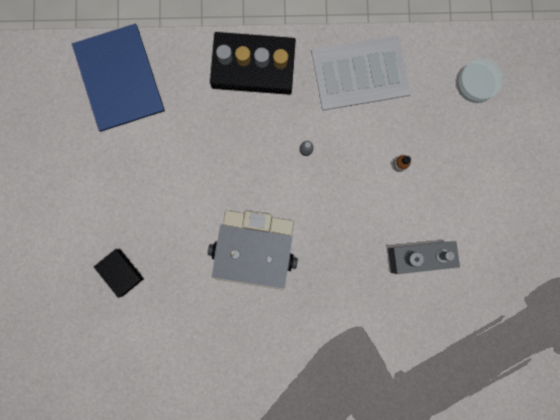

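View pics/wrist0.png

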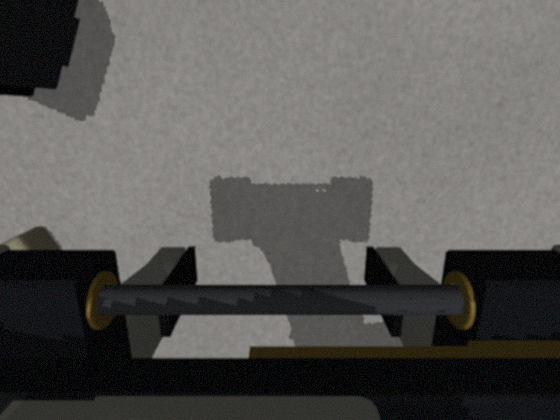

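```bash
cat > h.py <<'E'
import numpy as np, cv2
from station import monitor, snapshot, get_calibration
def K(n,c=None):
    c=c or get_calibration(n); f=210/np.tan(np.radians(c["vertical_fov"])/2); return c,f
def px2w(n,u,v,z,c=None):
    c,f=K(n,c); d=c["R"].T@np.array([(u-c["cx"])/f,(v-c["cy"])/f,1]); o=-c["R"].T@c["t"]
    return o+d*(z-o[2])/d[2]
def w2px(n,X,c=None):
    c,f=K(n,c); p=c["R"]@np.array(X)+c["t"]; return np.array([c["cx"]+f*p[0]/p[2],c["cy"]+f*p[1]/p[2]])
E
python3 - <<'E'
import cv2
t=cv2.imread("pics/top0.png")
a=cv2.resize(t[200:310,195:310],None,fx=5,fy=5,interpolation=cv2.INTER_CUBIC);cv2.imwrite("pics/ta.png",a)
a=cv2.resize(t[225:290,375:475],None,fx=7,fy=7,interpolation=cv2.INTER_CUBIC);cv2.imwrite("pics/tb.png",a)
E
```

```text
(no output)
```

View pics/ta.png

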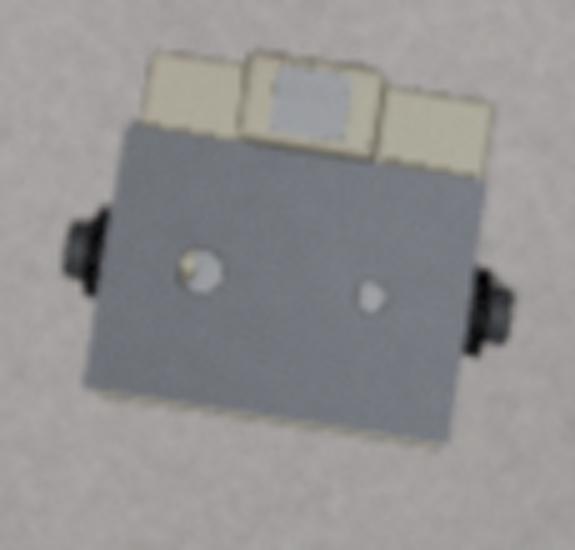

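View pics/tb.png

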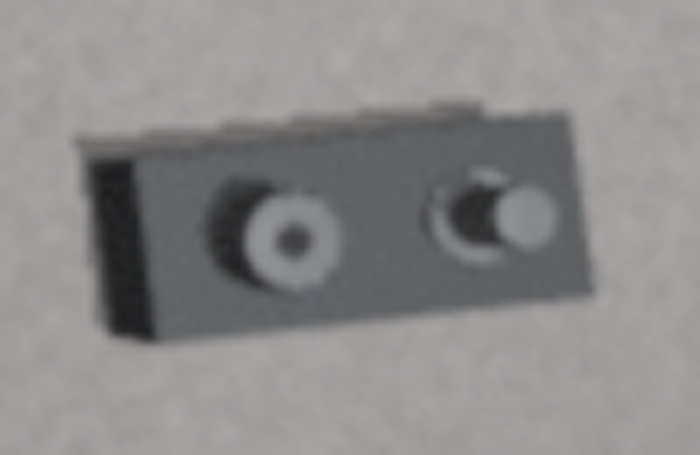

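```bash
python3 - <<'E'
from h import *
for s,u,v,z in [("big",235,254.4,.06),("small",269.1,259.4,.06),("bolt",416.9,259.4,.088),("pin",450.3,255.7,.094)]:
    print(s,px2w("top",u,v,z))
b=px2w("top",235,254.4,.06);s=px2w("top",269.1,259.4,.06);print(np.linalg.norm(b-s),np.degrees(np.arctan2(*(b-s)[[1,0]])))
b=px2w("top",416.9,259.4,.088);s=px2w("top",450.3,255.7,.094);print(np.linalg.norm(b[:2]-s[:2]),np.degrees(np.arctan2(*(b-s)[[1,0]])))
c=get_calibration("wrist");s=monitor.get_state()
print("cam off world", -c["R"].T@c["t"]-s["tcp_pos"])
from scipy.spatial.transform import Rotation as Ro
R=Ro.from_quat(s["tool_rot"][[1,2,3,0]]).as_matrix();print(R); print("cam in tool",R.T@(-c["R"].T@c["t"]-s["tcp_pos"]))
print(c["R"]@R)
E
```

```text
big [0.5289871  0.16296285 0.06      ]
small [0.51703237 0.09408271 0.06      ]
bolt [ 0.50960202 -0.19763733  0.088     ]
pin [ 0.51519375 -0.26187168  0.094     ]
0.06990986043081747 80.15391029262386
0.0644772780084982 94.97517456157658
cam off world [-0.07415154 -0.01632521  0.15763574]
[[-2.19896785e-01 -4.59500586e-04 -9.75523036e-01]
 [ 9.75522264e-01  1.23976596e-03 -2.19897195e-01]
 [ 1.31046314e-03 -9.99999126e-01  1.75632503e-04]]
cam in tool [ 0.00058665 -0.15762177  0.07595409]
[[ 9.99999953e-01  1.69751157e-04 -2.54864288e-04]
 [-1.96252540e-04 -2.83625604e-01 -9.58935075e-01]
 [-2.35066377e-04  9.58935080e-01 -2.83625558e-01]]
```

Request:
arm_command(
  targets=[
    {"x":0.8,"y":1,"az":-0.27,"jaw":1},
    {"x":0.8,"y":1,"az":-0.27,"jaw":1},
    {"x":0.8,"y":1,"az":-0.27,"jaw":1},
    {"x":0.8,"y":1,"az":-0.27,"jaw":1},
    {"x":0.8,"y":1,"az":-0.27,"jaw":1},
    {"x":0.8,"y":1,"az":-0.27,"jaw":1},
    {"x":0.8,"y":1,"az":-0.27,"jaw":1},
    {"x":0.8,"y":1,"az":-0.27,"jaw":1},
    {"x":0.8,"y":1,"az":-0.27,"jaw":1},
    {"x":0.8,"y":1,"az":-0.27,"jaw":1},
    {"x":0.8,"y":1,"az":-0.27,"jaw":1},
    {"x":0.8,"y":1,"az":-0.27,"jaw":1},
    {"x":0.8,"y":1,"az":-0.27,"jaw":1},
    {"x":0.8,"y":1,"az":-0.27,"jaw":1},
    {"x":0.8,"y":1,"az":-0.27,"jaw":1},
    {"x":0.8,"y":1,"az":-0.27,"jaw":1},
    {"x":0.8,"y":1,"az":-0.22,"jaw":1},
  ],
)

```text
$.targets[0]: bad value
```

Request:
arm_command(
  targets=[
    {"ax":0,"ay":0,"az":-0.27,"x":0.8,"y":1,"z":0,"jaw":1},
    {"ax":0,"ay":0,"az":-0.27,"x":0.8,"y":1,"z":0,"jaw":1},
    {"ax":0,"ay":0,"az":-0.27,"x":0.8,"y":1,"z":0,"jaw":1},
    {"ax":0,"ay":0,"az":-0.27,"x":0.8,"y":1,"z":0,"jaw":1},
    {"ax":0,"ay":0,"az":-0.27,"x":0.8,"y":1,"z":0,"jaw":1},
    {"ax":0,"ay":0,"az":-0.27,"x":0.8,"y":1,"z":0,"jaw":1},
    {"ax":0,"ay":0,"az":-0.27,"x":0.8,"y":1,"z":0,"jaw":1},
    {"ax":0,"ay":0,"az":-0.27,"x":0.8,"y":1,"z":0,"jaw":1},
    {"ax":0,"ay":0,"az":-0.27,"x":0.8,"y":1,"z":0,"jaw":1},
    {"ax":0,"ay":0,"az":-0.27,"x":0.8,"y":1,"z":0,"jaw":1},
    {"ax":0,"ay":0,"az":-0.27,"x":0.8,"y":1,"z":0,"jaw":1},
    {"ax":0,"ay":0,"az":-0.27,"x":0.8,"y":1,"z":0,"jaw":1},
    {"ax":0,"ay":0,"az":-0.27,"x":0.8,"y":1,"z":0,"jaw":1},
    {"ax":0,"ay":0,"az":-0.27,"x":0.8,"y":1,"z":0,"jaw":1},
    {"ax":0,"ay":0,"az":-0.27,"x":0.8,"y":1,"z":0,"jaw":1},
    {"ax":0,"ay":0,"az":-0.27,"x":0.8,"y":1,"z":0,"jaw":1},
    {"ax":0,"ay":0,"az":-0.27,"x":0.8,"y":1,"z":0,"jaw":1},
  ],
)

```text
t: 2.28
tcp_pos: [0.4944, -0.2177, 0.2213]
tool_rot: [0.549, -0.544, -0.45, 0.447]
wrist_force: [0.3, -0.3, 0.1]
gripper_width: 1.003
```

```bash
cat >> h.py <<'E'
from scipy.spatial.transform import Rotation as Ro
def st():
    s=monitor.get_state(); R=Ro.from_quat(s["tool_rot"][[1,2,3,0]]).as_matrix()
    print("t",round(s["t"],2),"tcp",s["tcp_pos"].round(4),"jawdeg",np.degrees(np.arctan2(R[1,0],R[0,0])).round(1),"yaxis",R[:,1].round(4),"F",s["wrist_force"].round(1),"w",round(s["gripper_width"],3)); return s,R
def shot(n,f):
    import pickle
    s=st(); c=get_calibration(n); im=snapshot(n); cv2.imwrite(f"pics/{f}.png",im); pickle.dump(c,open(f"pics/{f}.pkl","wb")); return c,im
E
python3 - <<'E'
from h import *
shot("wrist","w1")
E
```

```text
t 2.27 tcp [ 0.4944 -0.2177  0.2213] jawdeg 78.7 yaxis [-0.0023  0.0081 -1.    ] F [ 0.3 -0.3  0.1] w 1.003
```

View pics/w1.png

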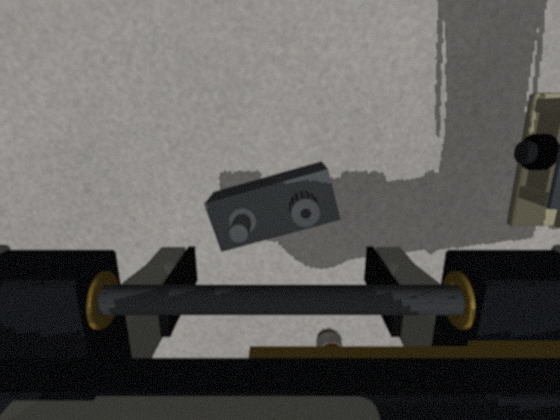

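```bash
python3 - <<'E'
from h import *
import pickle
im=cv2.imread("pics/w1.png");cv2.imwrite("pics/w1z.png",cv2.resize(im[150:260,195:350],None,fx=5,fy=5,interpolation=cv2.INTER_CUBIC))
c=pickle.load(open("pics/w1.pkl","rb"))
print(px2w("wrist",239,235,.094,c),px2w("wrist",305.5,211,.088,c), w2px("wrist",[.5152,-.2619,.094],c))
E
```

```text
[ 0.51981445 -0.25950278  0.094     ] [ 0.51113874 -0.19572024  0.088     ] [235.2704831  230.83349059]
```

View pics/w1z.png

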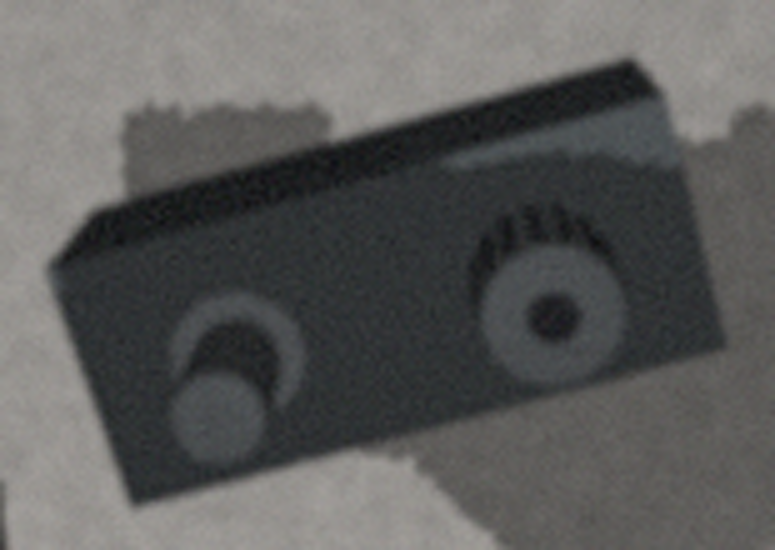

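Request:
arm_command(
  targets=[
    {"ax":-0.09,"ay":-0.03,"az":0.2,"x":0.13,"y":0.96,"z":-0.18,"jaw":1},
    {"ax":0,"ay":0,"az":0,"x":0.13,"y":0.96,"z":-0.18,"jaw":1},
    {"ax":0,"ay":0,"az":0,"x":0.13,"y":0.96,"z":-0.18,"jaw":1},
    {"ax":0,"ay":0,"az":0,"x":0.13,"y":0.96,"z":-0.18,"jaw":1},
    {"ax":0,"ay":0,"az":0,"x":0.13,"y":0.96,"z":-0.18,"jaw":1},
    {"ax":0,"ay":0,"az":0,"x":0.13,"y":0.96,"z":-0.18,"jaw":1},
    {"ax":0,"ay":0,"az":0,"x":0.13,"y":0.96,"z":-0.18,"jaw":1},
    {"ax":0,"ay":0,"az":0,"x":0.13,"y":0.96,"z":-0.18,"jaw":1},
    {"ax":0,"ay":0,"az":0,"x":0.13,"y":0.96,"z":-0.18,"jaw":1},
    {"ax":0,"ay":0,"az":0,"x":0.13,"y":0.96,"z":-0.18,"jaw":1},
    {"ax":0,"ay":0,"az":0,"x":0.13,"y":0.96,"z":-0.18,"jaw":1},
    {"ax":0,"ay":0,"az":0,"x":0.13,"y":0.96,"z":-0.18,"jaw":1},
    {"ax":0,"ay":0,"az":0,"x":0.13,"y":0.96,"z":-0.18,"jaw":1},
    {"ax":0,"ay":0,"az":0,"x":0.13,"y":0.96,"z":-0.18,"jaw":1},
    {"ax":0,"ay":0,"az":0,"x":0.13,"y":0.96,"z":-0.18,"jaw":1},
    {"ax":0,"ay":0,"az":0,"x":0,"y":0,"z":0,"jaw":1},
    {"ax":0,"ay":0,"az":0,"x":0,"y":0,"z":0,"jaw":1},
  ],
)

```text
t: 4.45
tcp_pos: [0.5445, 0.1579, 0.1484]
tool_rot: [0.543, -0.542, -0.453, 0.455]
wrist_force: [0.1, -0.9, 0.7]
gripper_width: 1.002
```

```bash
python3 - <<'E'
from h import *
shot("wrist","w2")
E
```

```text
t 4.45 tcp [0.5445 0.1579 0.1484] jawdeg 79.8 yaxis [-3.9e-03 -7.0e-04 -1.0e+00] F [ 0.1 -0.9  0.7] w 1.002
```

View pics/w2.png

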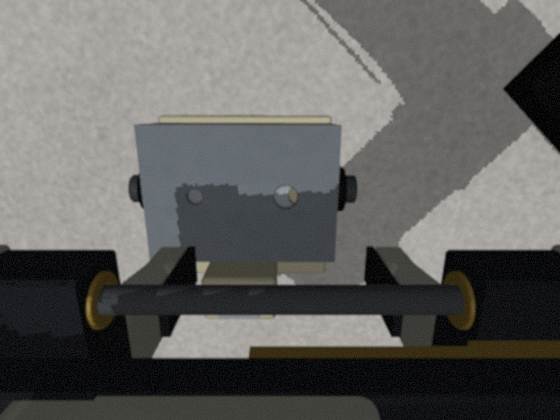

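```bash
python3 - <<'E'
from h import *
im=cv2.imread("pics/w2.png");cv2.imwrite("pics/w2z.png",cv2.convertScaleAbs(cv2.resize(im[175:217,170:310],None,fx=5.7,fy=5.7,interpolation=cv2.INTER_CUBIC),alpha=1.5))
cv2.imwrite("pics/w2y.png",cv2.convertScaleAbs(cv2.resize(im[178:214,265:307],None,fx=14,fy=14,interpolation=cv2.INTER_CUBIC),alpha=1.5))
E
```

```text
(no output)
```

View pics/w2z.png

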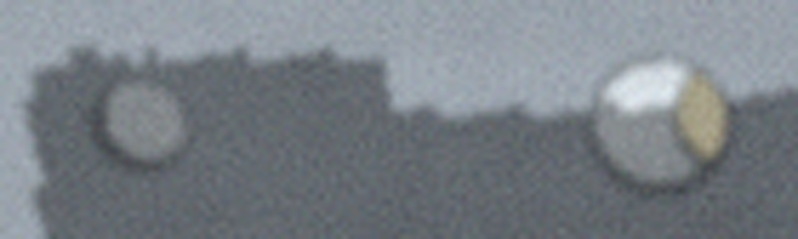

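View pics/w2y.png

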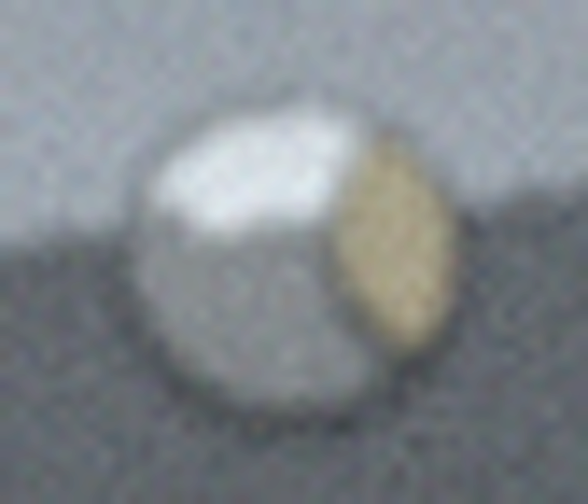

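```bash
python3 - <<'E'
from h import *
import pickle
c=pickle.load(open("pics/w2.pkl","rb"));c1=pickle.load(open("pics/w1.pkl","rb"))
b=px2w("wrist",286.2,196.7,.06,c);s=px2w("wrist",195.3,196.2,.06,c);print(b,s,np.linalg.norm(b-s),np.degrees(np.arctan2(*(b-s)[[1,0]])))
print("corner L/R back", [px2w("wrist",*p,.06,c) for p in [(136,125),(341,126)]])
print(px2w("wrist",238.6,233.4,.094,c1),px2w("wrist",306,212.6,.088,c1))
E
```

```text
[0.53275876 0.16525339 0.06      ] [0.52014249 0.09697444 0.06      ] 0.06943475809287217 79.53122113803408
corner L/R back [array([0.46129847, 0.06800108, 0.06      ]), array([0.48800992, 0.21306654, 0.06      ])]
[ 0.5182247  -0.25950291  0.094     ] [ 0.51273756 -0.19553806  0.088     ]
```

Request:
arm_command(
  targets=[
    {"ax":0,"ay":-0.04,"az":0,"x":-0.065,"y":-0.95,"z":-0.02,"jaw":1},
    {"ax":0,"ay":0,"az":0,"x":-0.065,"y":-0.95,"z":-0.02,"jaw":0.9},
    {"ax":0,"ay":0,"az":0,"x":-0.065,"y":-0.95,"z":-0.02,"jaw":0.8},
    {"ax":0,"ay":0,"az":0,"x":-0.065,"y":-0.95,"z":-0.02,"jaw":0.7},
    {"ax":0,"ay":0,"az":0,"x":-0.065,"y":-0.95,"z":-0.02,"jaw":0.6},
    {"ax":0,"ay":0,"az":0,"x":-0.065,"y":-0.95,"z":-0.02,"jaw":0.5},
    {"ax":0,"ay":0,"az":0,"x":-0.065,"y":-0.95,"z":-0.02,"jaw":0.5},
    {"ax":0,"ay":0,"az":0,"x":-0.065,"y":-0.95,"z":-0.02,"jaw":0.5},
    {"ax":0,"ay":0,"az":0,"x":-0.065,"y":-0.95,"z":-0.02,"jaw":0.5},
    {"ax":0,"ay":0,"az":0,"x":-0.065,"y":-0.95,"z":-0.02,"jaw":0.5},
    {"ax":0,"ay":0,"az":0,"x":-0.065,"y":-0.95,"z":-0.02,"jaw":0.5},
    {"ax":0,"ay":0,"az":0,"x":-0.065,"y":-0.95,"z":-0.02,"jaw":0.5},
    {"ax":0,"ay":0,"az":0,"x":-0.065,"y":-0.95,"z":-0.02,"jaw":0.5},
    {"ax":0,"ay":0,"az":0,"x":-0.065,"y":-0.95,"z":-0.02,"jaw":0.5},
    {"ax":0,"ay":0,"az":0,"x":-0.065,"y":-0.95,"z":-0.02,"jaw":0.5},
    {"ax":0,"ay":0,"az":0,"x":-0.065,"y":-0.95,"z":-0.02,"jaw":0.5},
    {"ax":0,"ay":0,"az":0,"x":-0.065,"y":-0.95,"z":-0.02,"jaw":0.5},
    {"ax":0,"ay":0,"az":0,"x":0,"y":0,"z":0,"jaw":0.5},
  ],
)

```text
t: 6.75
tcp_pos: [0.5012, -0.281, 0.144]
tool_rot: [-0.545, 0.548, 0.45, -0.447]
wrist_force: [0.6, 0.4, 0.7]
gripper_width: 0.501
```

```bash
python3 - <<'E'
from h import *
st()
E
```

```text
t 6.75 tcp [ 0.5012 -0.281   0.144 ] jawdeg 78.7 yaxis [ 5.e-03 -5.e-04 -1.e+00] F [0.6 0.4 0.7] w 0.501
```

Request:
arm_command(
  targets=[
    {"ax":0,"ay":0.05,"az":0.2,"x":0.3,"y":0.38,"z":-0.3,"jaw":0.5},
    {"ax":0,"ay":0,"az":0,"x":0.3,"y":0.38,"z":-0.3,"jaw":0.5},
    {"ax":0,"ay":0,"az":0,"x":0,"y":0,"z":0,"jaw":0.5},
    {"ax":0,"ay":0,"az":0,"x":0,"y":0,"z":0,"jaw":0.5},
  ],
)

```text
t: 7.25
tcp_pos: [0.5161, -0.2599, 0.128]
tool_rot: [-0.542, 0.543, 0.454, -0.454]
wrist_force: [0.4, 0.4, -0.6]
gripper_width: 0.5
```

```bash
python3 - <<'E'
from h import *
st()
E
```

```text
t 7.25 tcp [ 0.5161 -0.2599  0.128 ] jawdeg 79.8 yaxis [ 3.e-04 -3.e-04 -1.e+00] F [ 0.4  0.4 -0.6] w 0.5
```

Request:
arm_command(
  targets=[
    {"ax":0,"ay":0,"az":0,"x":0.04,"y":-0.02,"z":-0.6,"jaw":0.5},
    {"ax":0,"ay":0,"az":0,"x":0,"y":0,"z":-0.6,"jaw":0.5},
    {"ax":0,"ay":0,"az":0,"x":0,"y":0,"z":-0.6,"jaw":0.5},
    {"ax":0,"ay":0,"az":0,"x":0,"y":0,"z":-0.5,"jaw":0.5},
    {"ax":0,"ay":0,"az":0,"x":0,"y":0,"z":-0.1,"jaw":0.5},
    {"ax":0,"ay":0,"az":0,"x":0,"y":0,"z":0,"jaw":0.5},
  ],
)

```text
t: 8.0
tcp_pos: [0.5163, -0.2602, 0.0626]
tool_rot: [0.543, -0.542, -0.453, 0.454]
wrist_force: [-0.3, 0.9, -0.5]
gripper_width: 0.503
```

```bash
python3 - <<'E'
from h import *
shot("wrist","w3")
E
```

```text
t 8.0 tcp [ 0.5163 -0.2602  0.0626] jawdeg 79.8 yaxis [-1.8e-03  1.0e-04 -1.0e+00] F [-0.3  0.9 -0.5] w 0.503
```

View pics/w3.png

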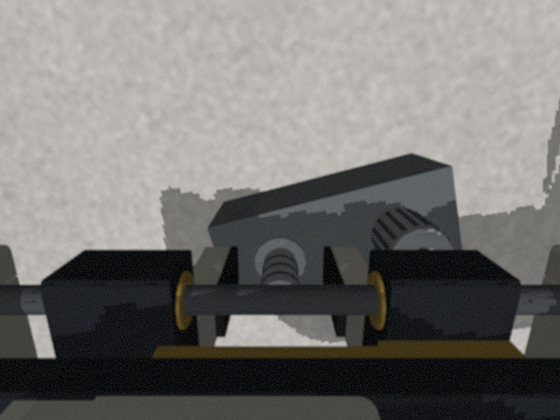

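Request:
arm_command(
  targets=[
    {"ax":0,"ay":0,"az":0,"x":0,"y":0,"z":0,"jaw":0.1},
    {"ax":0,"ay":0,"az":0,"x":0,"y":0,"z":0,"jaw":0.1},
    {"ax":0,"ay":0,"az":0,"x":0,"y":0,"z":0,"jaw":0.1},
    {"ax":0,"ay":0,"az":0,"x":0,"y":0,"z":0,"jaw":0.1},
  ],
)

```text
t: 8.55
tcp_pos: [0.5171, -0.2603, 0.0642]
tool_rot: [-0.542, 0.543, 0.454, -0.453]
wrist_force: [-0.2, 0.5, -1.6]
gripper_width: 0.199
```

```bash
python3 - <<'E'
from h import *
st()
E
```

```text
t 8.55 tcp [ 0.5171 -0.2603  0.0642] jawdeg 79.8 yaxis [ 9.e-04 -3.e-04 -1.e+00] F [-0.2  0.5 -1.6] w 0.199
```

Request:
arm_command(
  targets=[
    {"ax":0,"ay":0,"az":0,"x":0,"y":0,"z":0.3,"jaw":0},
    {"ax":0,"ay":0,"az":0,"x":0,"y":0,"z":0.8,"jaw":0},
    {"ax":0,"ay":0,"az":0,"x":0,"y":0,"z":0.9,"jaw":0},
    {"ax":0,"ay":0,"az":0,"x":0,"y":0,"z":0.9,"jaw":0},
    {"ax":0,"ay":0,"az":0,"x":0,"y":0,"z":0.4,"jaw":0},
    {"ax":0,"ay":0,"az":0,"x":0,"y":0,"z":0,"jaw":0},
  ],
)

```text
t: 9.3
tcp_pos: [0.5162, -0.26, 0.1501]
tool_rot: [0.542, -0.542, -0.454, 0.454]
wrist_force: [0.7, 0.5, -1.4]
gripper_width: 0.199
```

Request:
arm_command(
  targets=[
    {"ax":0,"ay":0,"az":0,"x":0.03,"y":0.9,"z":0,"jaw":0},
    {"ax":0,"ay":0,"az":0,"x":0.03,"y":0.9,"z":0,"jaw":0},
    {"ax":0,"ay":0,"az":0,"x":0.03,"y":0.9,"z":0,"jaw":0},
    {"ax":0,"ay":0,"az":0,"x":0.03,"y":0.9,"z":0,"jaw":0},
    {"ax":0,"ay":0,"az":0,"x":0.03,"y":0.9,"z":0,"jaw":0},
    {"ax":0,"ay":0,"az":0,"x":0.03,"y":0.9,"z":0,"jaw":0},
    {"ax":0,"ay":0,"az":0,"x":0.03,"y":0.9,"z":0,"jaw":0},
    {"ax":0,"ay":0,"az":0,"x":0.03,"y":0.9,"z":0,"jaw":0},
    {"ax":0,"ay":0,"az":0,"x":0.03,"y":0.9,"z":0,"jaw":0},
    {"ax":0,"ay":0,"az":0,"x":0.03,"y":0.9,"z":0,"jaw":0},
    {"ax":0,"ay":0,"az":0,"x":0.03,"y":0.9,"z":0,"jaw":0},
    {"ax":0,"ay":0,"az":0,"x":0.03,"y":0.9,"z":0,"jaw":0},
    {"ax":0,"ay":0,"az":0,"x":0.03,"y":0.9,"z":0,"jaw":0},
    {"ax":0,"ay":0,"az":0,"x":0.03,"y":0.9,"z":0,"jaw":0},
    {"ax":0,"ay":0,"az":0,"x":0.03,"y":0.9,"z":0,"jaw":0},
    {"ax":0,"ay":0,"az":0,"x":0.03,"y":0.9,"z":0,"jaw":0},
    {"ax":0,"ay":0,"az":0,"x":0.03,"y":0.9,"z":0,"jaw":0},
    {"ax":0,"ay":0,"az":0,"x":0,"y":0.5,"z":0,"jaw":0},
    {"ax":0,"ay":0,"az":0,"x":0,"y":0,"z":0,"jaw":0},
  ],
)

```text
t: 11.68
tcp_pos: [0.5178, 0.1467, 0.1313]
tool_rot: [0.549, -0.538, -0.444, 0.461]
wrist_force: [0.1, 0.4, -1.4]
gripper_width: 0.194
```

```bash
python3 - <<'E'
from h import *
st()
for i in range(3): shot("wrist","w4"); 
shot("scene","s4")
E
```

```text
t 11.68 tcp [0.5178 0.1467 0.1313] jawdeg 79.6 yaxis [-0.0277 -0.0035 -0.9996] F [ 0.1  0.4 -1.4] w 0.194
t 11.68 tcp [0.5178 0.1467 0.1313] jawdeg 79.6 yaxis [-0.0277 -0.0035 -0.9996] F [ 0.1  0.4 -1.4] w 0.194
t 11.72 tcp [0.5177 0.1463 0.1313] jawdeg 79.5 yaxis [-0.0279 -0.0036 -0.9996] F [ 0.2  0.3 -1.3] w 0.2
t 11.78 tcp [0.5177 0.1458 0.1314] jawdeg 79.5 yaxis [-0.0277 -0.0036 -0.9996] F [-1.7 -0.  -0.7] w 0.2
t 11.82 tcp [0.5178 0.1456 0.1315] jawdeg 79.5 yaxis [-0.0276 -0.0035 -0.9996] F [ 0.6 -0.1 -1.9] w 0.203
```

View pics/w4.png

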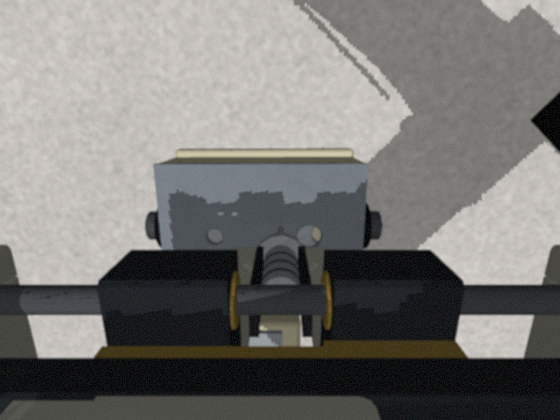

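View pics/s4.png

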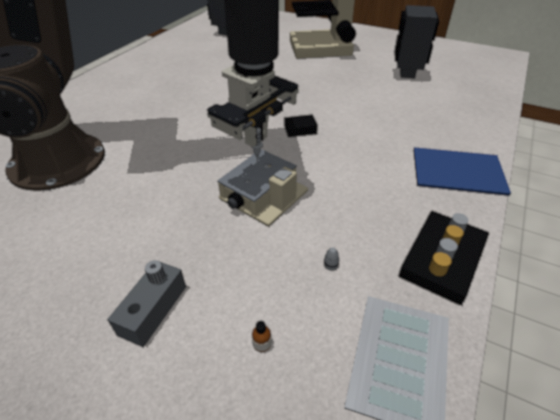

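Request:
arm_command(
  targets=[
    {"ax":0.02,"ay":-0.16,"az":0,"x":0.28,"y":0.48,"z":0.2,"jaw":0},
    {"ax":0.02,"ay":-0.16,"az":0,"x":0.28,"y":0.48,"z":0.2,"jaw":0},
    {"ax":0,"ay":0,"az":0,"x":0,"y":0,"z":0,"jaw":0},
    {"ax":0,"ay":0,"az":0,"x":0,"y":0,"z":0,"jaw":0},
  ],
)

```text
t: 12.38
tcp_pos: [0.5333, 0.1707, 0.143]
tool_rot: [-0.544, 0.545, 0.453, -0.45]
wrist_force: [-0.6, -0.7, -1.3]
gripper_width: 0.199
```

```bash
python3 - <<'E'
from h import *
c,im=shot("wrist","w5")
cv2.imwrite("pics/w5z.png",cv2.convertScaleAbs(cv2.resize(im[150:290,190:350],None,fx=4,fy=4,interpolation=cv2.INTER_CUBIC),alpha=1.5))
E
```

```text
t 12.38 tcp [0.5333 0.1707 0.143 ] jawdeg 79.4 yaxis [ 0.0037  0.0011 -1.    ] F [-0.6 -0.7 -1.3] w 0.199
```

View pics/w5z.png

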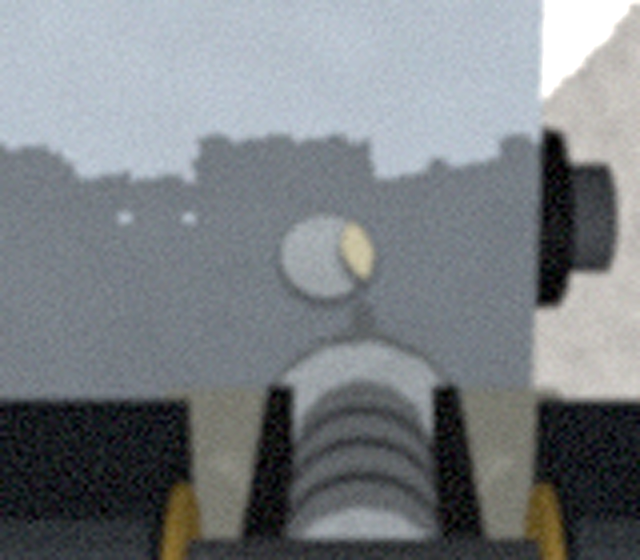

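```bash
python3 - <<'E'
from h import *
import pickle
c=pickle.load(open("pics/w5.pkl","rb"))
b=px2w("wrist",271.75,214.2,.06,c); print(b, "lens", px2w("wrist",279.4,213,.056,c))
print(b[:2]-[.0012,-.0008]+np.array([.176,.984])*.0058)
# nose tip prediction
s,R=st(); tip=s["tcp_pos"]+R[:,1]*.0553; print(tip,w2px("wrist",tip,c),w2px("wrist",tip+[.0012,-.0008,0],c))
E
```

```text
[0.53242702 0.16519003 0.06      ] lens [0.53380269 0.17083285 0.056     ]
[0.53224782 0.17169723]
t 12.43 tcp [0.5334 0.1706 0.143 ] jawdeg 79.4 yaxis [ 0.0039  0.0012 -1.    ] F [-0.9  0.3 -1.9] w 0.194
[0.53363117 0.17070761 0.08771467] [279.13300488 226.87620801] [278.303689   228.71380765]
```

Request:
arm_command(
  targets=[
    {"ax":-0.01,"ay":0.04,"az":0,"x":-0.04,"y":-0.03,"z":-0.4,"jaw":0},
    {"ax":0,"ay":0,"az":0,"x":0,"y":0,"z":-0.4,"jaw":0},
    {"ax":0,"ay":0,"az":0,"x":0,"y":0,"z":-0.05,"jaw":0},
    {"ax":0,"ay":0,"az":0,"x":0,"y":0,"z":0,"jaw":0},
  ],
)

```text
t: 12.92
tcp_pos: [0.5316, 0.1689, 0.1192]
tool_rot: [0.544, -0.544, -0.451, 0.452]
wrist_force: [1.4, -0.8, -1.2]
gripper_width: 0.198
```

```bash
python3 - <<'E'
from h import *
c,im=shot("wrist","w6")
cv2.imwrite("pics/w6z.png",cv2.convertScaleAbs(cv2.resize(im[180:300,190:350],None,fx=5,fy=5,interpolation=cv2.INTER_CUBIC),alpha=1.5))
E
```

```text
t 12.93 tcp [0.5316 0.1689 0.1192] jawdeg 79.4 yaxis [-1.8e-03 -8.0e-04 -1.0e+00] F [ 1.4 -0.8 -1.2] w 0.198
```

View pics/w6z.png

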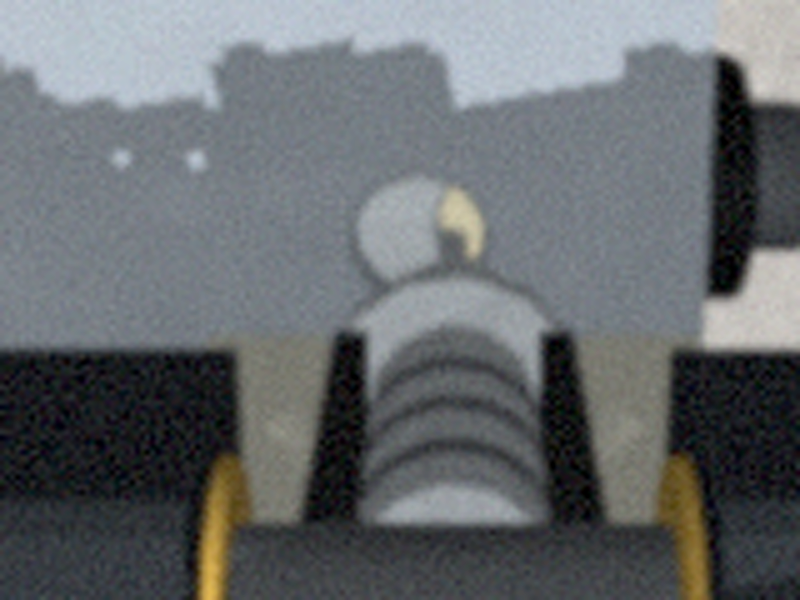

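Request:
arm_command(
  targets=[
    {"ax":0.01,"ay":-0.02,"az":0,"x":0.03,"y":0.045,"z":-0.08,"jaw":0},
    {"ax":0,"ay":0,"az":0,"x":0,"y":0,"z":-0.08,"jaw":0},
    {"ax":0,"ay":0,"az":0,"x":0,"y":0,"z":0,"jaw":0},
    {"ax":0,"ay":0,"az":0,"x":0,"y":0,"z":0,"jaw":0},
  ],
)

```text
t: 13.48
tcp_pos: [0.5327, 0.1704, 0.1156]
tool_rot: [-0.544, 0.544, 0.452, -0.451]
wrist_force: [0.4, -0.7, -1.6]
gripper_width: 0.197
```

```bash
python3 - <<'E'
from h import *
c,im=shot("wrist","w7")
cv2.imwrite("pics/w7z.png",cv2.convertScaleAbs(cv2.resize(im[200:250,240:310],None,fx=10,fy=10,interpolation=cv2.INTER_CUBIC),alpha=1.5))
E
```

```text
t 13.47 tcp [0.5327 0.1704 0.1156] jawdeg 79.4 yaxis [ 1.1e-03  8.0e-04 -1.0e+00] F [ 0.4 -0.7 -1.6] w 0.197
```

View pics/w7z.png

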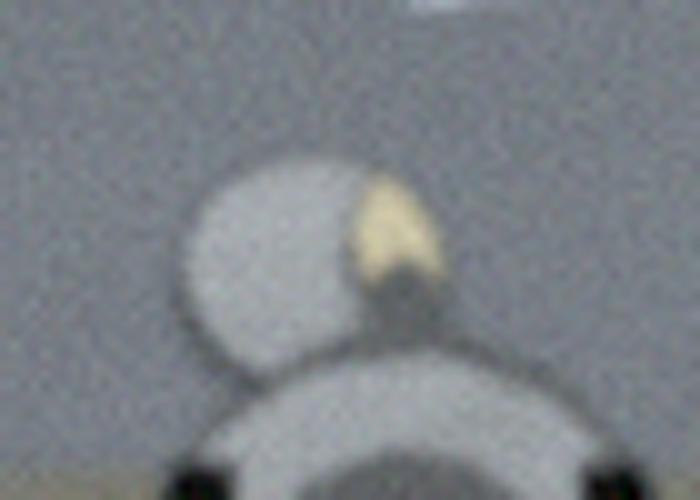

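Request:
arm_command(
  targets=[
    {"ax":0,"ay":0,"az":0,"x":-0.02,"y":-0.015,"z":-0.08,"jaw":0},
    {"ax":0,"ay":0,"az":0,"x":0,"y":0,"z":-0.08,"jaw":0},
    {"ax":0,"ay":0,"az":0,"x":0,"y":0,"z":-0.08,"jaw":0},
    {"ax":0,"ay":0,"az":0,"x":0,"y":0,"z":0,"jaw":0},
  ],
)

```text
t: 14.02
tcp_pos: [0.5321, 0.17, 0.1092]
tool_rot: [-0.544, 0.544, 0.452, -0.451]
wrist_force: [0.3, 0.8, -0.9]
gripper_width: 0.2
```

```bash
python3 - <<'E'
from h import *
st()
E
```

```text
t 14.03 tcp [0.5321 0.17   0.1092] jawdeg 79.4 yaxis [ 1.1e-03  8.0e-04 -1.0e+00] F [ 0.3  0.8 -0.9] w 0.2
```

Request:
arm_command(
  targets=[
    {"ax":0,"ay":0,"az":0,"x":0,"y":0,"z":-0.06,"jaw":0},
    {"ax":0,"ay":0,"az":0,"x":0,"y":0,"z":-0.06,"jaw":0},
    {"ax":0,"ay":0,"az":0,"x":0,"y":0,"z":0,"jaw":0},
  ],
)

```text
t: 14.4
tcp_pos: [0.5321, 0.17, 0.106]
tool_rot: [-0.544, 0.544, 0.452, -0.451]
wrist_force: [-0.4, -0.0, -1.6]
gripper_width: 0.2
```

```bash
python3 - <<'E'
from h import *
st()
E
```

```text
t 14.4 tcp [0.5321 0.17   0.106 ] jawdeg 79.4 yaxis [ 1.1e-03  8.0e-04 -1.0e+00] F [-0.4 -0.  -1.6] w 0.2
```

Request:
arm_command(
  targets=[
    {"ax":0,"ay":0,"az":0,"x":0,"y":0,"z":-0.07,"jaw":0},
    {"ax":0,"ay":0,"az":0,"x":0,"y":0,"z":-0.07,"jaw":0},
    {"ax":0,"ay":0,"az":0,"x":-0.01,"y":-0.06,"z":0,"jaw":0},
    {"ax":0,"ay":0,"az":0,"x":-0.01,"y":-0.06,"z":0,"jaw":0},
    {"ax":0,"ay":0,"az":0,"x":0,"y":0,"z":0,"jaw":0},
  ],
)

```text
t: 15.02
tcp_pos: [0.5319, 0.1676, 0.1023]
tool_rot: [0.544, -0.544, -0.453, 0.45]
wrist_force: [-0.1, 1.3, -1.4]
gripper_width: 0.2
```

```bash
python3 - <<'E'
from h import *
st()
E
```

```text
t 15.03 tcp [0.5319 0.1676 0.1023] jawdeg 79.4 yaxis [ 0.002   0.0023 -1.    ] F [-0.1  1.3 -1.4] w 0.2
```

Request:
arm_command(
  targets=[
    {"ax":0,"ay":0,"az":0,"x":-0.01,"y":-0.06,"z":0,"jaw":0},
    {"ax":0,"ay":0,"az":0,"x":-0.01,"y":-0.06,"z":0,"jaw":0},
    {"ax":0,"ay":0,"az":0,"x":0,"y":-0.02,"z":0,"jaw":0},
    {"ax":0,"ay":0,"az":0,"x":0,"y":0,"z":0,"jaw":0},
  ],
)

```text
t: 15.52
tcp_pos: [0.5315, 0.1648, 0.1023]
tool_rot: [0.545, -0.544, -0.453, 0.45]
wrist_force: [-1.1, 2.2, -2.2]
gripper_width: 0.195
```

```bash
python3 - <<'E'
from h import *
c,im=shot("wrist","w8")
cv2.imwrite("pics/w8z.png",cv2.convertScaleAbs(cv2.resize(im[180:300,190:350],None,fx=5,fy=5,interpolation=cv2.INTER_CUBIC),alpha=1.5))
E
```

```text
t 15.53 tcp [0.5315 0.1648 0.1023] jawdeg 79.4 yaxis [ 0.0025  0.0036 -1.    ] F [-1.1  2.2 -2.2] w 0.195
```

View pics/w8z.png

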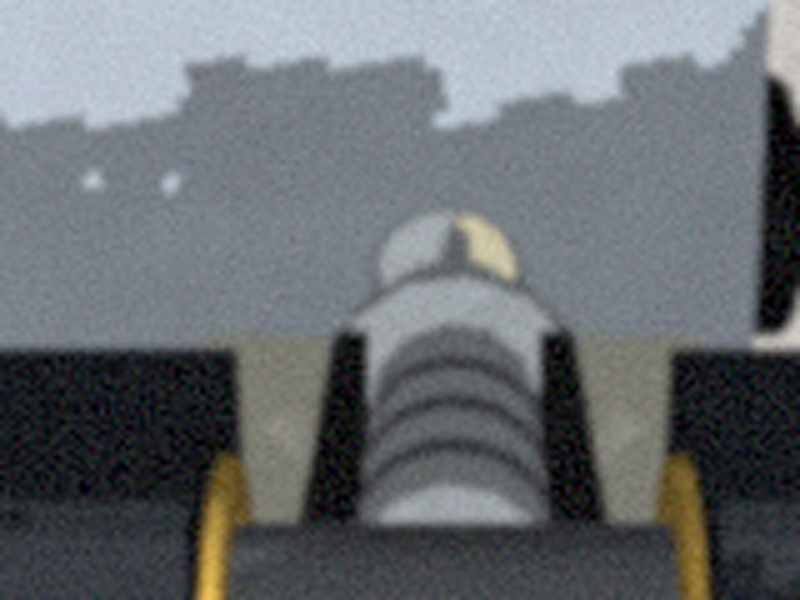

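```bash
python3 - <<'E'
from h import *
import pickle
c=pickle.load(open("pics/w8.pkl","rb"))
# hole top edge pixel and left/right edges
for z,u,v in [(.06,190+449/5-.4,180+210/5-.4),(.06,190+449/5-.4,180+276/5-.4)]: print(px2w("wrist",u,v,z,c))
# collar front(base-side) edge: row 277 top at col 456, z .0915+.004
for z in(.092,.096): print(z,px2w("wrist",190+456/5-.4,180+275/5-.4,z,c))
E
```

```text
[0.52372288 0.16668265 0.06      ]
[0.53252308 0.16502071 0.06      ]
0.092 [0.52034844 0.16804041 0.092     ]
0.096 [0.51882254 0.16830427 0.096     ]
```

Request:
arm_command(
  targets=[
    {"ax":-0.02,"ay":0.02,"az":0,"x":-0.02,"y":-0.04,"z":-0.06,"jaw":0},
    {"ax":-0.02,"ay":0.02,"az":0,"x":0,"y":0,"z":-0.06,"jaw":0},
    {"ax":0,"ay":0,"az":0,"x":0,"y":0,"z":-0.06,"jaw":0},
    {"ax":0,"ay":0,"az":0,"x":0,"y":0,"z":0,"jaw":0},
  ],
)

```text
t: 16.08
tcp_pos: [0.5323, 0.1641, 0.0985]
tool_rot: [-0.544, 0.544, 0.452, -0.451]
wrist_force: [0.5, 2.4, -0.9]
gripper_width: 0.198
```

```bash
python3 - <<'E'
from h import *
st()
E
```

```text
t 16.07 tcp [0.5323 0.1641 0.0985] jawdeg 79.4 yaxis [ 1.3e-03  6.0e-04 -1.0e+00] F [ 0.5  2.4 -0.9] w 0.198
```

Request:
arm_command(
  targets=[
    {"ax":0,"ay":0,"az":0,"x":-0.04,"y":-0.015,"z":-0.07,"jaw":0},
    {"ax":0,"ay":0,"az":0,"x":0,"y":0,"z":-0.07,"jaw":0},
    {"ax":0,"ay":0,"az":0,"x":0,"y":0,"z":-0.07,"jaw":0},
    {"ax":0,"ay":0,"az":0,"x":0,"y":0,"z":-0.07,"jaw":0},
    {"ax":0,"ay":0,"az":0,"x":0,"y":0,"z":0,"jaw":0},
  ],
)

```text
t: 16.7
tcp_pos: [0.5324, 0.1644, 0.0921]
tool_rot: [-0.544, 0.544, 0.453, -0.45]
wrist_force: [1.2, 2.1, 0.9]
gripper_width: 0.198
```

```bash
python3 - <<'E'
from h import *
c,im=shot("wrist","w9")
cv2.imwrite("pics/w9z.png",cv2.convertScaleAbs(cv2.resize(im[180:300,190:350],None,fx=5,fy=5,interpolation=cv2.INTER_CUBIC),alpha=1.5))
E
```

```text
t 16.7 tcp [0.5324 0.1644 0.0921] jawdeg 79.4 yaxis [ 0.0038  0.0018 -1.    ] F [1.2 2.1 0.9] w 0.198
```

View pics/w9z.png

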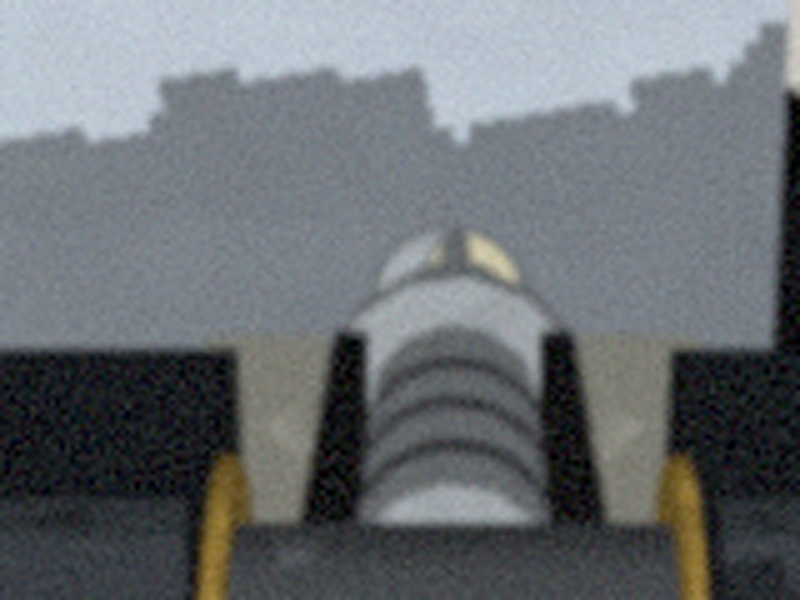

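Request:
arm_command(
  targets=[
    {"ax":-0.02,"ay":0.04,"az":0,"x":-0.03,"y":-0.03,"z":0,"jaw":0},
    {"ax":0,"ay":0,"az":0,"x":-0.01,"y":0,"z":0,"jaw":0},
    {"ax":0,"ay":0,"az":0,"x":0,"y":0,"z":0,"jaw":0},
  ],
)

```text
t: 17.12
tcp_pos: [0.5318, 0.1637, 0.0921]
tool_rot: [-0.544, 0.544, 0.452, -0.452]
wrist_force: [1.4, 3.2, 0.3]
gripper_width: 0.195
```

```bash
python3 - <<'E'
from h import *
st()
E
```

```text
t 17.12 tcp [0.5318 0.1637 0.0921] jawdeg 79.4 yaxis [ 8.e-04 -0.e+00 -1.e+00] F [1.4 3.2 0.3] w 0.195
```

Request:
arm_command(
  targets=[
    {"ax":0,"ay":0.01,"az":0,"x":-0.01,"y":-0.01,"z":-0.07,"jaw":0},
    {"ax":0,"ay":0.01,"az":0,"x":-0.01,"y":-0.01,"z":-0.07,"jaw":0},
    {"ax":0,"ay":0.01,"az":0,"x":-0.01,"y":-0.01,"z":-0.07,"jaw":0},
    {"ax":0,"ay":0,"az":0,"x":0,"y":0,"z":0,"jaw":0},
  ],
)

```text
t: 17.62
tcp_pos: [0.5312, 0.1631, 0.0869]
tool_rot: [0.544, -0.543, -0.452, 0.452]
wrist_force: [1.0, 3.6, -0.1]
gripper_width: 0.202
```

```bash
python3 - <<'E'
from h import *
c,im=shot("wrist","w10")
cv2.imwrite("pics/w10z.png",cv2.convertScaleAbs(cv2.resize(im[180:300,190:350],None,fx=5,fy=5,interpolation=cv2.INTER_CUBIC),alpha=1.5))
E
```

```text
t 17.62 tcp [0.5312 0.1631 0.0869] jawdeg 79.5 yaxis [-1.4e-03  4.0e-04 -1.0e+00] F [ 1.   3.6 -0.1] w 0.202
```

View pics/w10z.png

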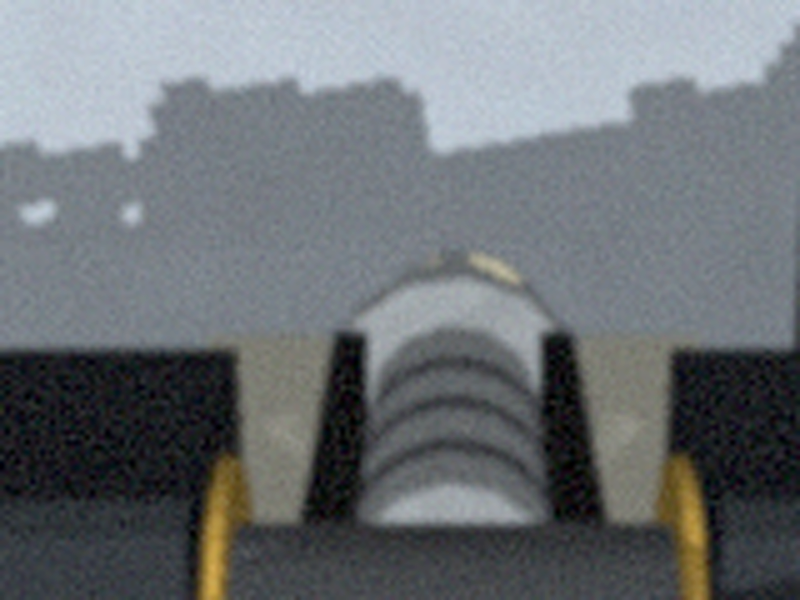

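Request:
arm_command(
  targets=[
    {"ax":0,"ay":0,"az":0,"x":0.01,"y":0.015,"z":-0.04,"jaw":0},
    {"ax":0,"ay":0,"az":0,"x":0,"y":0,"z":-0.04,"jaw":0},
    {"ax":0,"ay":0,"az":0,"x":0,"y":0,"z":0,"jaw":0},
  ],
)

```text
t: 18.05
tcp_pos: [0.5314, 0.1635, 0.0848]
tool_rot: [0.544, -0.543, -0.452, 0.452]
wrist_force: [1.1, 2.9, 1.5]
gripper_width: 0.202
```

```bash
python3 - <<'E'
from h import *
st()
E
```

```text
t 18.05 tcp [0.5314 0.1635 0.0848] jawdeg 79.5 yaxis [-1.5e-03  3.0e-04 -1.0e+00] F [1.1 2.9 1.5] w 0.202
```

Request:
arm_command(
  targets=[
    {"ax":0,"ay":0,"az":0,"x":0,"y":0,"z":-0.05,"jaw":0},
    {"ax":0,"ay":0,"az":0,"x":0,"y":0,"z":-0.05,"jaw":0},
    {"ax":0,"ay":0,"az":0,"x":0,"y":0,"z":0,"jaw":0},
  ],
)

```text
t: 18.42
tcp_pos: [0.5315, 0.1635, 0.0822]
tool_rot: [0.544, -0.543, -0.452, 0.452]
wrist_force: [1.0, 2.7, 1.3]
gripper_width: 0.196
```

```bash
python3 - <<'E'
from h import *
st()
E
```

```text
t 18.43 tcp [0.5315 0.1635 0.0822] jawdeg 79.5 yaxis [-1.4e-03  3.0e-04 -1.0e+00] F [1.  2.7 1.3] w 0.196
```

Request:
arm_command(
  targets=[
    {"ax":0,"ay":0,"az":0,"x":0,"y":0,"z":-0.05,"jaw":0},
    {"ax":0,"ay":0,"az":0,"x":0,"y":0,"z":-0.05,"jaw":0},
    {"ax":0,"ay":0,"az":0,"x":0,"y":0,"z":-0.05,"jaw":0},
    {"ax":0,"ay":0,"az":0,"x":0,"y":0,"z":0,"jaw":0},
  ],
)

```text
t: 18.92
tcp_pos: [0.5315, 0.1635, 0.078]
tool_rot: [0.544, -0.543, -0.452, 0.452]
wrist_force: [1.4, 3.3, 0.6]
gripper_width: 0.202
```

```bash
python3 - <<'E'
from h import *
st()
E
```

```text
t 18.93 tcp [0.5315 0.1635 0.078 ] jawdeg 79.5 yaxis [-1.4e-03  4.0e-04 -1.0e+00] F [1.4 3.3 0.6] w 0.202
```

Request:
arm_command(
  targets=[
    {"ax":0,"ay":0,"az":0,"x":0,"y":0,"z":-0.06,"jaw":0},
    {"ax":0,"ay":0,"az":0,"x":0,"y":0,"z":-0.06,"jaw":0},
    {"ax":0,"ay":0,"az":0,"x":0,"y":0,"z":-0.06,"jaw":0},
    {"ax":0,"ay":0,"az":0,"x":0,"y":0,"z":-0.04,"jaw":0},
    {"ax":0,"ay":0,"az":0,"x":0,"y":0,"z":0,"jaw":0},
  ],
)

```text
t: 19.55
tcp_pos: [0.5315, 0.1635, 0.0719]
tool_rot: [0.544, -0.543, -0.452, 0.452]
wrist_force: [2.1, 2.2, 1.0]
gripper_width: 0.199
```

```bash
python3 - <<'E'
from h import *
st()
E
```

```text
t 19.55 tcp [0.5315 0.1635 0.0719] jawdeg 79.5 yaxis [-1.5e-03  3.0e-04 -1.0e+00] F [2.1 2.2 1. ] w 0.199
```

Request:
arm_command(
  targets=[
    {"ax":0,"ay":0,"az":0,"x":0,"y":0,"z":-0.04,"jaw":0},
    {"ax":0,"ay":0,"az":0,"x":0,"y":0,"z":-0.03,"jaw":0},
    {"ax":0,"ay":0,"az":0,"x":0,"y":0,"z":0,"jaw":0},
  ],
)

```text
t: 19.92
tcp_pos: [0.5315, 0.1635, 0.0701]
tool_rot: [0.544, -0.543, -0.452, 0.452]
wrist_force: [1.7, 3.5, 1.1]
gripper_width: 0.199
```

```bash
python3 - <<'E'
from h import *
st()
E
```

```text
t 19.93 tcp [0.5315 0.1635 0.0701] jawdeg 79.5 yaxis [-1.4e-03  3.0e-04 -1.0e+00] F [1.7 3.5 1.1] w 0.199
```

Request:
arm_command(
  targets=[
    {"ax":0,"ay":0,"az":0,"x":0,"y":0,"z":-0.03,"jaw":0},
    {"ax":0,"ay":0,"az":0,"x":0,"y":0,"z":-0.03,"jaw":0},
    {"ax":0,"ay":0,"az":0,"x":0,"y":0,"z":0,"jaw":0},
  ],
)

```text
t: 20.3
tcp_pos: [0.5315, 0.1635, 0.0702]
tool_rot: [0.544, -0.543, -0.452, 0.452]
wrist_force: [1.6, 3.2, -2.4]
gripper_width: 0.197
```

```bash
python3 - <<'E'
from h import *
c,im=shot("wrist","w11")
cv2.imwrite("pics/w11z.png",cv2.convertScaleAbs(cv2.resize(im[180:300,190:350],None,fx=5,fy=5,interpolation=cv2.INTER_CUBIC),alpha=1.5))
E
```

```text
t 20.3 tcp [0.5315 0.1635 0.0702] jawdeg 79.5 yaxis [-9.e-04  3.e-04 -1.e+00] F [ 1.6  3.2 -2.4] w 0.197
```

View pics/w11z.png

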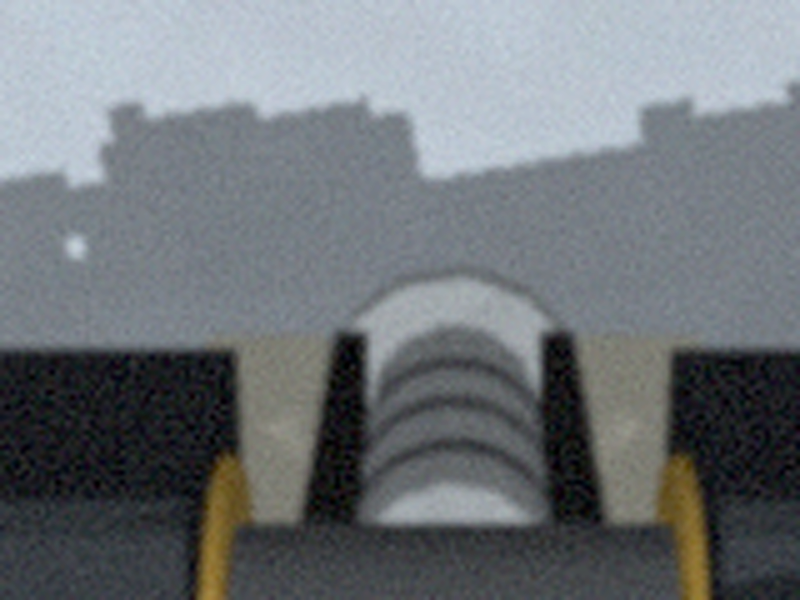

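Request:
arm_command(
  targets=[
    {"ax":0,"ay":0,"az":0,"x":0,"y":0,"z":-0.04,"jaw":0},
  ],
)

```text
t: 20.48
tcp_pos: [0.5316, 0.1635, 0.07]
tool_rot: [0.544, -0.543, -0.452, 0.452]
wrist_force: [-5.4, 3.3, 16.7]
gripper_width: 0.197
```

Request:
arm_command(
  targets=[
    {"ax":0,"ay":0,"az":0,"x":0,"y":0,"z":0,"jaw":0.5},
    {"ax":0,"ay":0,"az":0,"x":0,"y":0,"z":0,"jaw":0.5},
    {"ax":0,"ay":0,"az":0,"x":0,"y":0,"z":0,"jaw":0.5},
  ],
)

```text
t: 20.85
tcp_pos: [0.5291, 0.1612, 0.0686]
tool_rot: [0.544, -0.544, -0.45, 0.454]
wrist_force: [-0.6, 0.3, 0.2]
gripper_width: 0.469
```

```bash
python3 - <<'E'
from h import *
c,im=shot("wrist","w12")
cv2.imwrite("pics/w12z.png",cv2.convertScaleAbs(cv2.resize(im[180:300,190:350],None,fx=5,fy=5,interpolation=cv2.INTER_CUBIC),alpha=1.5))
E
```

```text
t 20.85 tcp [0.5291 0.1612 0.0686] jawdeg 79.5 yaxis [-0.0057 -0.0035 -1.    ] F [-0.6  0.3  0.2] w 0.469
```

View pics/w12z.png

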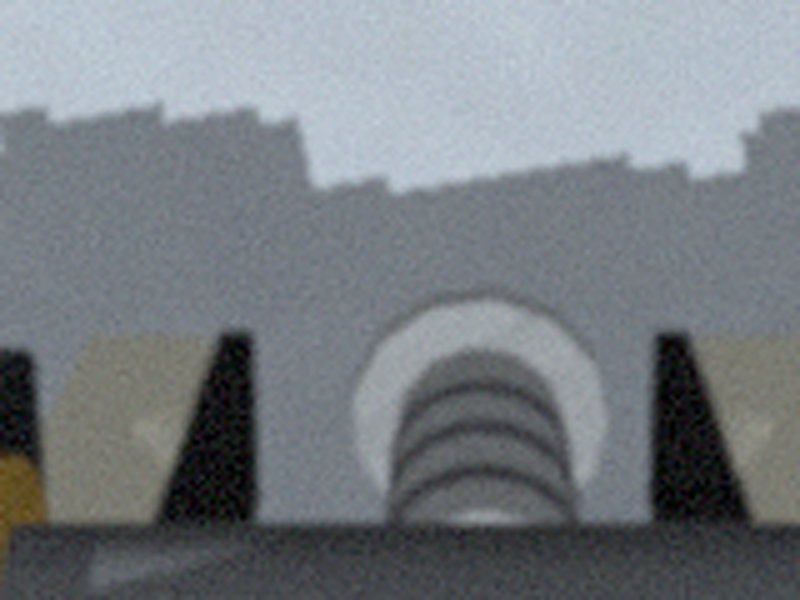

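Request:
arm_command(
  targets=[
    {"ax":0.03,"ay":-0.05,"az":0,"x":0.08,"y":0.07,"z":0.3,"jaw":0.5},
    {"ax":0,"ay":0,"az":0,"x":0,"y":0,"z":0.8,"jaw":0.5},
    {"ax":0,"ay":0,"az":0,"x":0,"y":0,"z":0.9,"jaw":0.5},
    {"ax":0,"ay":0,"az":0,"x":0,"y":0,"z":0.9,"jaw":0.5},
    {"ax":0,"ay":0,"az":0,"x":0,"y":0,"z":0.5,"jaw":0.5},
    {"ax":0,"ay":0,"az":0,"x":0,"y":0,"z":0,"jaw":0.6},
  ],
)

```text
t: 21.65
tcp_pos: [0.5309, 0.1625, 0.157]
tool_rot: [-0.544, 0.544, 0.451, -0.453]
wrist_force: [-0.5, 0.3, 0.0]
gripper_width: 0.563
```

```bash
python3 - <<'E'
from h import *
c,im=shot("wrist","w13")
E
```

```text
t 21.65 tcp [0.5309 0.1625 0.157 ] jawdeg 79.4 yaxis [-0.0019 -0.0017 -1.    ] F [-0.5  0.3  0. ] w 0.563
```

View pics/w13.png

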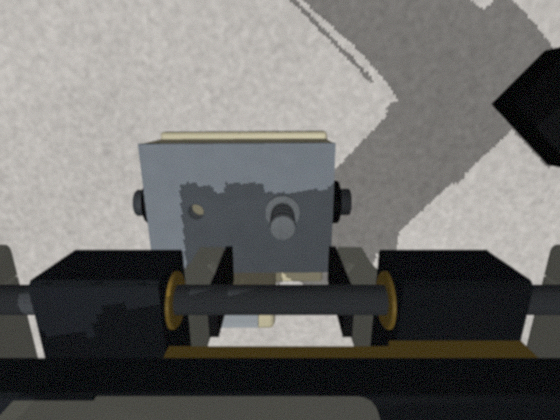

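Request:
arm_command(
  targets=[
    {"ax":0,"ay":0,"az":0,"x":-0.01,"y":-0.95,"z":0,"jaw":0.6},
    {"ax":0,"ay":0,"az":0,"x":-0.01,"y":-0.95,"z":0,"jaw":0.6},
    {"ax":0,"ay":0,"az":0,"x":-0.01,"y":-0.95,"z":0,"jaw":0.6},
    {"ax":0,"ay":0,"az":0,"x":-0.01,"y":-0.95,"z":0,"jaw":0.6},
    {"ax":0,"ay":0,"az":0,"x":-0.01,"y":-0.95,"z":0,"jaw":0.6},
    {"ax":0,"ay":0,"az":0,"x":-0.01,"y":-0.95,"z":0,"jaw":0.6},
    {"ax":0,"ay":0,"az":0,"x":-0.01,"y":-0.95,"z":0,"jaw":0.6},
    {"ax":0,"ay":0,"az":0,"x":-0.01,"y":-0.95,"z":0,"jaw":0.6},
    {"ax":0,"ay":0,"az":0,"x":-0.01,"y":-0.95,"z":0,"jaw":0.6},
    {"ax":0,"ay":0,"az":0,"x":-0.01,"y":-0.95,"z":0,"jaw":0.6},
    {"ax":0,"ay":0,"az":0,"x":-0.01,"y":-0.95,"z":0,"jaw":0.6},
    {"ax":0,"ay":0,"az":0,"x":-0.01,"y":-0.95,"z":0,"jaw":0.6},
    {"ax":0,"ay":0,"az":0,"x":-0.01,"y":-0.95,"z":0,"jaw":0.6},
    {"ax":0,"ay":0,"az":0,"x":-0.01,"y":-0.95,"z":0,"jaw":0.6},
    {"ax":0,"ay":0,"az":0,"x":0,"y":0,"z":0,"jaw":0.6},
    {"ax":0,"ay":0,"az":0,"x":0,"y":0,"z":0,"jaw":0.6},
  ],
)

```text
t: 23.7
tcp_pos: [0.5108, -0.1942, 0.1403]
tool_rot: [0.551, -0.54, -0.44, 0.46]
wrist_force: [-0.2, 0.2, 0.6]
gripper_width: 0.602
```

```bash
python3 - <<'E'
from h import *
st()
E
```

```text
t 23.7 tcp [ 0.5108 -0.1942  0.1403] jawdeg 79.0 yaxis [-0.0309 -0.0068 -0.9995] F [-0.2  0.2  0.6] w 0.602
```

Request:
arm_command(
  targets=[
    {"ax":0.04,"ay":-0.17,"az":0.08,"x":0.01,"y":-0.03,"z":-0.3,"jaw":0.6},
    {"ax":0.04,"ay":-0.17,"az":0,"x":0.01,"y":-0.03,"z":-0.3,"jaw":0.6},
    {"ax":0,"ay":0,"az":0,"x":0,"y":0,"z":0,"jaw":0.5},
    {"ax":0,"ay":0,"az":0,"x":0,"y":0,"z":0,"jaw":0.5},
  ],
)

```text
t: 24.2
tcp_pos: [0.5107, -0.1945, 0.1237]
tool_rot: [0.544, -0.543, -0.453, 0.452]
wrist_force: [-0.8, -0.4, -0.7]
gripper_width: 0.508
```

```bash
python3 - <<'E'
from h import *
st()
E
```

```text
t 24.2 tcp [ 0.5107 -0.1945  0.1237] jawdeg 79.6 yaxis [-0.e+00  9.e-04 -1.e+00] F [-0.8 -0.4 -0.7] w 0.508
```

Request:
arm_command(
  targets=[
    {"ax":0,"ay":0,"az":0,"x":0.04,"y":-0.07,"z":-0.6,"jaw":0.5},
    {"ax":0,"ay":0,"az":0,"x":0,"y":0,"z":-0.6,"jaw":0.5},
    {"ax":0,"ay":0,"az":0,"x":0,"y":0,"z":-0.6,"jaw":0.5},
    {"ax":0,"ay":0,"az":0,"x":0,"y":0,"z":-0.5,"jaw":0.5},
    {"ax":0,"ay":0,"az":0,"x":0,"y":0,"z":-0.1,"jaw":0.5},
    {"ax":0,"ay":0,"az":0,"x":0,"y":0,"z":0,"jaw":0.5},
  ],
)

```text
t: 24.95
tcp_pos: [0.5113, -0.1961, 0.0584]
tool_rot: [0.544, -0.543, -0.452, 0.453]
wrist_force: [-0.5, 0.1, -0.1]
gripper_width: 0.502
```

```bash
python3 - <<'E'
from h import *
shot("wrist","w14")
E
```

```text
t 24.95 tcp [ 0.5113 -0.1961  0.0584] jawdeg 79.6 yaxis [-2.e-03  9.e-04 -1.e+00] F [-0.5  0.1 -0.1] w 0.502
```

View pics/w14.png

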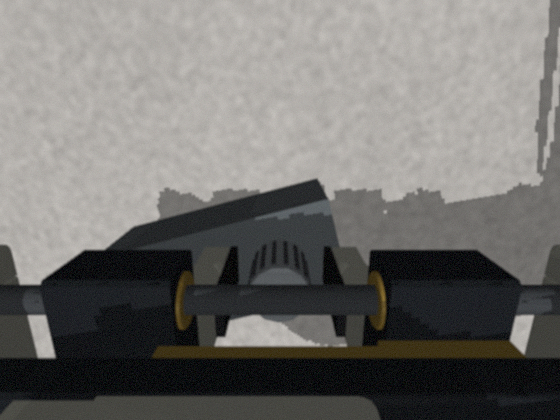

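Centred. Close and lift.

Request:
arm_command(
  targets=[
    {"ax":0,"ay":0,"az":0,"x":0,"y":0,"z":0,"jaw":0.1},
    {"ax":0,"ay":0,"az":0,"x":0,"y":0,"z":0,"jaw":0.1},
    {"ax":0,"ay":0,"az":0,"x":0,"y":0,"z":0,"jaw":0.1},
    {"ax":0,"ay":0,"az":0,"x":0,"y":0,"z":0,"jaw":0},
  ],
)

```text
t: 25.5
tcp_pos: [0.5121, -0.1961, 0.0598]
tool_rot: [0.543, -0.543, -0.453, 0.452]
wrist_force: [0.1, -0.2, -1.4]
gripper_width: 0.313
```

Request:
arm_command(
  targets=[
    {"ax":0,"ay":0,"az":0,"x":0,"y":0,"z":0.3,"jaw":0},
    {"ax":0,"ay":0,"az":0,"x":0,"y":0,"z":0.8,"jaw":0},
    {"ax":0,"ay":0,"az":0,"x":0,"y":0,"z":0.9,"jaw":0},
    {"ax":0,"ay":0,"az":0,"x":0,"y":0,"z":0.9,"jaw":0},
    {"ax":0,"ay":0,"az":0,"x":0,"y":0,"z":0.6,"jaw":0},
    {"ax":0,"ay":0,"az":0,"x":0,"y":0,"z":0,"jaw":0},
  ],
)

```text
t: 26.25
tcp_pos: [0.5115, -0.1961, 0.1517]
tool_rot: [0.543, -0.543, -0.453, 0.452]
wrist_force: [0.7, -0.2, -0.6]
gripper_width: 0.316
```

```bash
python3 - <<'E'
from h import *
st()
E
```

```text
t 26.25 tcp [ 0.5115 -0.1961  0.1517] jawdeg 79.6 yaxis [ 6.e-04  9.e-04 -1.e+00] F [ 0.7 -0.2 -0.6] w 0.316
```

Request:
arm_command(
  targets=[
    {"ax":0,"ay":0,"az":0,"x":0.05,"y":0.93,"z":0.05,"jaw":0},
    {"ax":0,"ay":0,"az":0,"x":0.05,"y":0.93,"z":0.05,"jaw":0},
    {"ax":0,"ay":0,"az":0,"x":0.05,"y":0.93,"z":0.05,"jaw":0},
    {"ax":0,"ay":0,"az":0,"x":0.05,"y":0.93,"z":0.05,"jaw":0},
    {"ax":0,"ay":0,"az":0,"x":0.05,"y":0.93,"z":0.05,"jaw":0},
    {"ax":0,"ay":0,"az":0,"x":0.05,"y":0.93,"z":0.05,"jaw":0},
    {"ax":0,"ay":0,"az":0,"x":0.05,"y":0.93,"z":0.05,"jaw":0},
    {"ax":0,"ay":0,"az":0,"x":0.05,"y":0.93,"z":0.05,"jaw":0},
    {"ax":0,"ay":0,"az":0,"x":0.05,"y":0.93,"z":0.05,"jaw":0},
    {"ax":0,"ay":0,"az":0,"x":0.05,"y":0.93,"z":0.05,"jaw":0},
    {"ax":0,"ay":0,"az":0,"x":0.05,"y":0.93,"z":0.05,"jaw":0},
    {"ax":0,"ay":0,"az":0,"x":0.05,"y":0.93,"z":0.05,"jaw":0},
    {"ax":0,"ay":0,"az":0,"x":0,"y":0,"z":0,"jaw":0},
    {"ax":0,"ay":0,"az":0,"x":0,"y":0,"z":0,"jaw":0},
  ],
)

```text
t: 28.0
tcp_pos: [0.5185, 0.0904, 0.1534]
tool_rot: [0.548, -0.54, -0.446, 0.457]
wrist_force: [0.1, 0.3, -0.2]
gripper_width: 0.309
```

```bash
python3 - <<'E'
from h import *
st()
E
```

```text
t 28.0 tcp [0.5185 0.0904 0.1534] jawdeg 79.4 yaxis [-0.0195 -0.0021 -0.9998] F [ 0.1  0.3 -0.2] w 0.309
```

Request:
arm_command(
  targets=[
    {"ax":0.01,"ay":-0.11,"az":0,"x":0.03,"y":0.08,"z":-0.4,"jaw":0},
    {"ax":0.01,"ay":-0.11,"az":0,"x":0.03,"y":0.08,"z":-0.4,"jaw":0},
    {"ax":0,"ay":0,"az":0,"x":0,"y":0,"z":-0.4,"jaw":0},
    {"ax":0,"ay":0,"az":0,"x":0,"y":0,"z":0,"jaw":0},
    {"ax":0,"ay":0,"az":0,"x":0,"y":0,"z":0,"jaw":0},
  ],
)

```text
t: 28.62
tcp_pos: [0.5192, 0.0926, 0.12]
tool_rot: [-0.544, 0.545, 0.45, -0.452]
wrist_force: [-0.1, 0.9, -0.7]
gripper_width: 0.314
```

```bash
python3 - <<'E'
from h import *
c,im=shot("wrist","w15")
cv2.imwrite("pics/w15z.png",cv2.convertScaleAbs(cv2.resize(im[180:300,190:350],None,fx=5,fy=5,interpolation=cv2.INTER_CUBIC),alpha=1.5))
E
```

```text
t 28.62 tcp [0.5192 0.0926 0.12  ] jawdeg 79.3 yaxis [-0.0011 -0.0012 -1.    ] F [-0.1  0.9 -0.7] w 0.314
```

View pics/w15z.png

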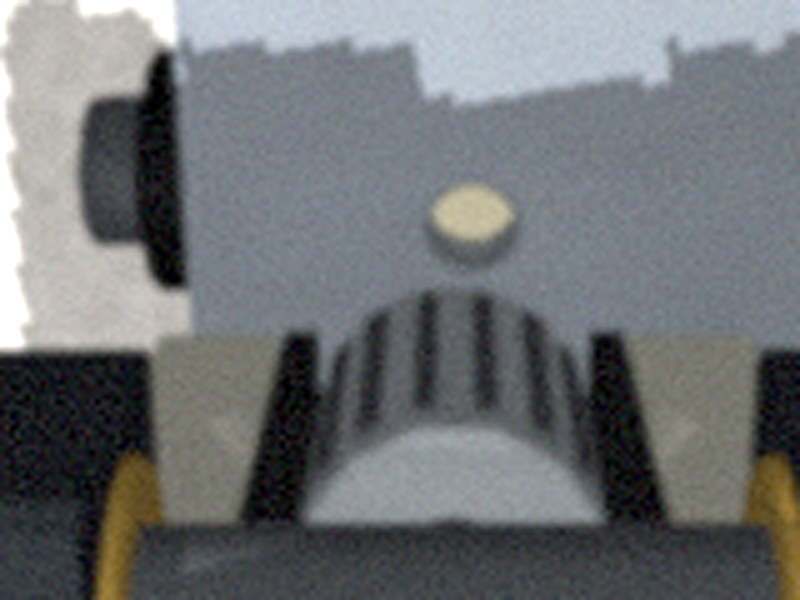

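Request:
arm_command(
  targets=[
    {"ax":0.01,"ay":-0.01,"az":0,"x":0.02,"y":0.09,"z":-0.35,"jaw":0},
    {"ax":0,"ay":0,"az":0,"x":0,"y":0,"z":-0.35,"jaw":0},
    {"ax":0,"ay":0,"az":0,"x":0,"y":0,"z":-0.3,"jaw":0},
    {"ax":0,"ay":0,"az":0,"x":0,"y":0,"z":0,"jaw":0},
    {"ax":0,"ay":0,"az":0,"x":0,"y":0,"z":0,"jaw":0},
  ],
)

```text
t: 29.3
tcp_pos: [0.5199, 0.0951, 0.0934]
tool_rot: [-0.545, 0.545, 0.451, -0.451]
wrist_force: [-1.3, 0.5, -1.3]
gripper_width: 0.313
```

```bash
python3 - <<'E'
from h import *
c,im=shot("wrist","w16")
cv2.imwrite("pics/w16z.png",cv2.convertScaleAbs(cv2.resize(im[180:300,190:350],None,fx=5,fy=5,interpolation=cv2.INTER_CUBIC),alpha=1.5))
E
```

```text
t 29.3 tcp [0.5199 0.0951 0.0934] jawdeg 79.3 yaxis [ 1.e-04 -1.e-04 -1.e+00] F [-1.3  0.5 -1.3] w 0.313
```

View pics/w16z.png

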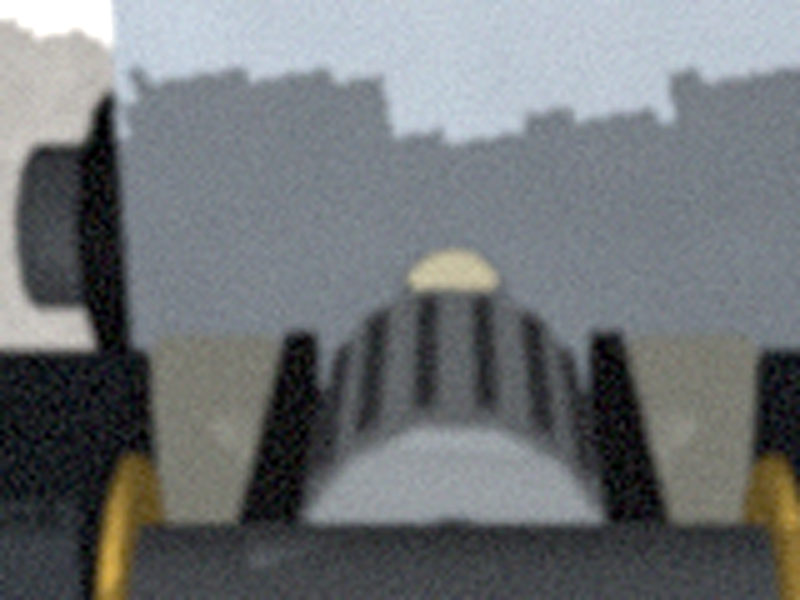

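Request:
arm_command(
  targets=[
    {"ax":0,"ay":0,"az":0,"x":0,"y":-0.015,"z":-0.08,"jaw":0},
    {"ax":0,"ay":0,"az":0,"x":0,"y":0,"z":-0.08,"jaw":0},
    {"ax":0,"ay":0,"az":0,"x":0,"y":0,"z":-0.05,"jaw":0},
    {"ax":0,"ay":0,"az":0,"x":0,"y":0,"z":-0.05,"jaw":0},
    {"ax":0,"ay":0,"az":0,"x":0,"y":0,"z":-0.04,"jaw":0},
  ],
)

```text
t: 29.98
tcp_pos: [0.5202, 0.0949, 0.086]
tool_rot: [-0.544, 0.545, 0.451, -0.451]
wrist_force: [-0.0, 0.6, -2.0]
gripper_width: 0.309
```

```bash
python3 - <<'E'
from h import *
st()
E
```

```text
t 29.98 tcp [0.5202 0.0949 0.086 ] jawdeg 79.3 yaxis [ 1.2e-03  6.0e-04 -1.0e+00] F [-0.   0.6 -2. ] w 0.309
```

In the plate hole with no contact. On down.

Request:
arm_command(
  targets=[
    {"ax":0,"ay":0,"az":0,"x":0,"y":0,"z":-0.05,"jaw":0},
    {"ax":0,"ay":0,"az":0,"x":0,"y":0,"z":-0.05,"jaw":0},
    {"ax":0,"ay":0,"az":0,"x":0,"y":0,"z":-0.05,"jaw":0},
    {"ax":0,"ay":0,"az":0,"x":0,"y":0,"z":-0.05,"jaw":0},
    {"ax":0,"ay":0,"az":0,"x":0,"y":0,"z":-0.05,"jaw":0},
    {"ax":0,"ay":0,"az":0,"x":0,"y":0,"z":-0.04,"jaw":0},
  ],
)

```text
t: 30.72
tcp_pos: [0.5202, 0.0949, 0.0783]
tool_rot: [-0.544, 0.545, 0.451, -0.451]
wrist_force: [0.1, -0.3, -1.6]
gripper_width: 0.31
```

```bash
python3 - <<'E'
from h import *
st()
E
```

```text
t 30.73 tcp [0.5202 0.0949 0.0783] jawdeg 79.3 yaxis [ 1.2e-03  5.0e-04 -1.0e+00] F [ 0.1 -0.3 -1.6] w 0.31
```

Request:
arm_command(
  targets=[
    {"ax":0,"ay":0,"az":0,"x":0,"y":0,"z":-0.06,"jaw":0},
    {"ax":0,"ay":0,"az":0,"x":0,"y":0,"z":-0.06,"jaw":0},
    {"ax":0,"ay":0,"az":0,"x":0,"y":0,"z":-0.06,"jaw":0},
    {"ax":0,"ay":0,"az":0,"x":0,"y":0,"z":-0.06,"jaw":0},
    {"ax":0,"ay":0,"az":0,"x":0,"y":0,"z":-0.06,"jaw":0},
    {"ax":0,"ay":0,"az":0,"x":0,"y":0,"z":-0.06,"jaw":0},
    {"ax":0,"ay":0,"az":0,"x":0,"y":0,"z":-0.05,"jaw":0},
  ],
)

```text
t: 31.6
tcp_pos: [0.5202, 0.0949, 0.0673]
tool_rot: [-0.544, 0.545, 0.451, -0.451]
wrist_force: [0.3, -0.3, -0.1]
gripper_width: 0.312
```

```bash
python3 - <<'E'
from h import *
st()
E
```

```text
t 31.6 tcp [0.5202 0.0949 0.0673] jawdeg 79.3 yaxis [ 1.3e-03  5.0e-04 -1.0e+00] F [ 0.3 -0.3 -0.1] w 0.312
```

Request:
arm_command(
  targets=[
    {"ax":0,"ay":0,"az":0,"x":0,"y":0,"z":-0.03,"jaw":0},
    {"ax":0,"ay":0,"az":0,"x":0,"y":0,"z":-0.03,"jaw":0},
    {"ax":0,"ay":0,"az":0,"x":0,"y":0,"z":-0.03,"jaw":0},
  ],
)

```text
t: 31.98
tcp_pos: [0.5203, 0.0949, 0.0654]
tool_rot: [-0.544, 0.545, 0.452, -0.451]
wrist_force: [-4.9, 0.3, 12.0]
gripper_width: 0.31
```

```bash
python3 - <<'E'
from h import *
st()
E
```

```text
t 31.98 tcp [0.5203 0.0949 0.0654] jawdeg 79.3 yaxis [ 1.4e-03  3.0e-04 -1.0e+00] F [-4.9  0.3 12. ] w 0.31
```

Request:
arm_command(
  targets=[
    {"ax":0,"ay":0,"az":0,"x":0,"y":0,"z":0,"jaw":0.45},
    {"ax":0,"ay":0,"az":0,"x":0,"y":0,"z":0,"jaw":0.5},
    {"ax":0,"ay":0,"az":0,"x":0,"y":0,"z":0,"jaw":0.5},
    {"ax":0,"ay":0,"az":0,"x":0,"y":0,"z":0.3,"jaw":0.5},
    {"ax":0,"ay":0,"az":0,"x":0,"y":0,"z":0.8,"jaw":0.5},
    {"ax":0,"ay":0,"az":0,"x":0,"y":0,"z":0.9,"jaw":0.5},
    {"ax":0,"ay":0,"az":0,"x":0,"y":0,"z":0.9,"jaw":0.5},
    {"ax":0,"ay":0,"az":0,"x":0,"y":0,"z":0.8,"jaw":0.5},
    {"ax":0,"ay":0,"az":0,"x":0,"y":0,"z":0,"jaw":0.5},
    {"ax":0,"ay":0,"az":0,"x":0,"y":0,"z":0,"jaw":0.5},
  ],
)

```text
t: 33.22
tcp_pos: [0.5204, 0.0948, 0.1631]
tool_rot: [-0.544, 0.545, 0.452, -0.45]
wrist_force: [1.2, 0.1, -0.2]
gripper_width: 0.498
```

```bash
python3 - <<'E'
from h import *
c,im=shot("wrist","w17")
a=cv2.convertScaleAbs(cv2.resize(im[120:290,120:350],None,fx=3.4,fy=3.4,interpolation=cv2.INTER_CUBIC),alpha=1.4)
cv2.imwrite("pics/w17z.png",a)
c,im=shot("scene","s17");cv2.imwrite("pics/s17z.png",cv2.resize(im[130:240,190:330],None,fx=5,fy=5,interpolation=cv2.INTER_CUBIC))
E
```

```text
t 33.23 tcp [0.5204 0.0948 0.1631] jawdeg 79.3 yaxis [ 0.0029  0.001  -1.    ] F [ 1.2  0.1 -0.2] w 0.498
t 33.27 tcp [0.5205 0.0948 0.1631] jawdeg 79.3 yaxis [ 3.e-03  8.e-04 -1.e+00] F [ 0.6  0.4 -0.6] w 0.499
```

View pics/w17z.png

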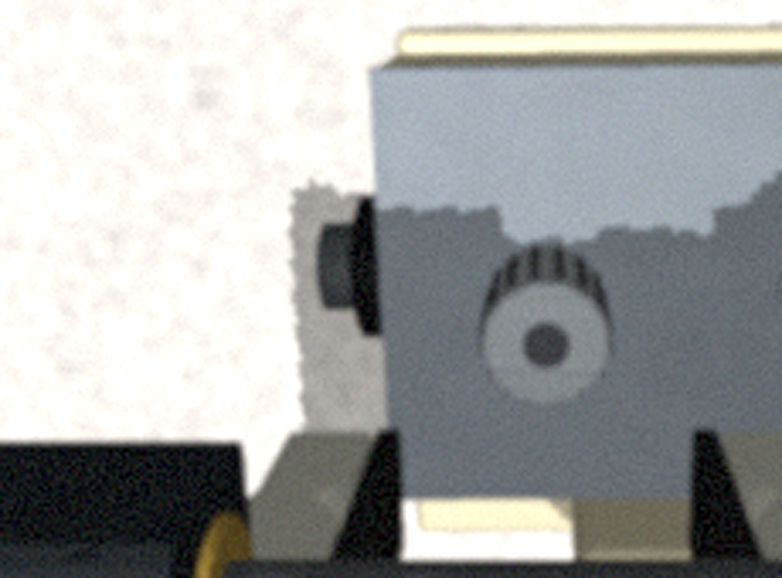

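View pics/s17z.png

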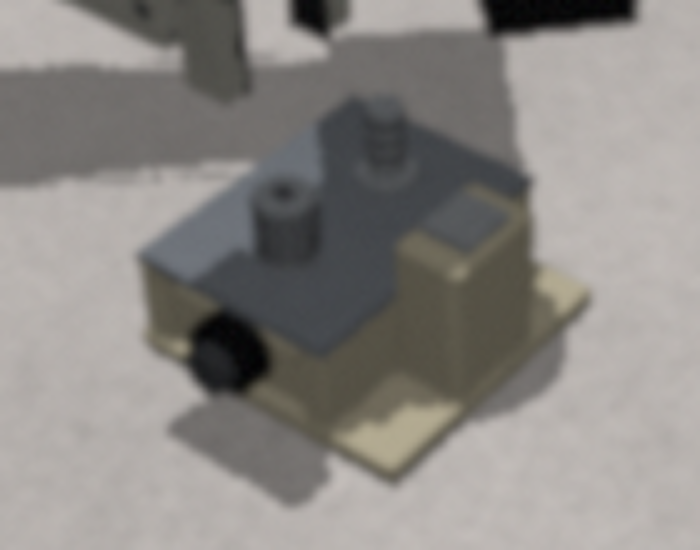

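```bash
python3 - <<'E'
from station import ticket
print(ticket.finish_job())
E
```

```text
the job is handed in; nothing more can be done
None
```

The job is handed in at about 33 s of the 72 s allowed. The drift pin and the bolt are both home, and the gripper is clear of them; `finish_job` gave no verdict.

- **Drift pin:** The wrist camera showed the carrier out of line towards +y by about 11.5 mm. I put the nose through the overlap of the two holes and drew the carrier across with about 3 N. I then lowered the pin until it stopped at TCP z = 0.0702 m, as expected from the grasp height, and released it. A short press to confirm it was seated read 16.7 N.
- **Bolt:** It went through the plate and carrier without catching. The head came onto the plate at TCP z = 0.0654 m, against 0.0658 m expected, with 12 N, and I released it.
- **Last pictures:** The scene view shows both parts upright with collar and head flat on the plate. The wrist view agrees for the bolt; the pin was outside the part of it I looked at.
- **Forces:** The largest wrist force I read was 16.7 N. I only read it at the end of each call, so short peaks in between were not seen, and contact forces were not measured directly.
- **Disagreements:** The top and wrist cameras differed by a steady 3 mm or so, so I worked from relative distances. Fast sweeps drifted by up to about 20 mm and 0.03 rad and were corrected before each approach.
- **Not checked:** I did not measure the bystanders again. The arm did not go near them.

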